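Tamp the wax cakes level and fit the box cover

ROBOT

A 6-joint arm with a two-finger parallel gripper is mounted at the origin on the work surface. World frame = base frame: x ahead of the robot, y to its left, z up, the work surface at z = 0. Lengths are in mm, angles in rad, forces in N, time in s.
With the tool pointing down it reaches from about 300 to 875 mm from the base axis. Payload 6.4 kg.
Tool frame: the origin (TCP) lies on the centre line of the jaws, within the pads' length; the fingertips stand 8 mm ahead of it and the grasp point (between the pads) lies 11 mm behind it (bot.tips_ahead is the distance from the TCP to the fingertips, in mm); x points along the fingers, y is the direction in which the jaws open and shut, and the axes are right-handed (so a half turn about x gives the same grasp; the last joint's range is limited). The gripper opens to 85 mm and grips with 20 to 120 N. Pads are 22 mm wide; open, the fingers measure 114 mm over their backs; the gripper's body (76 mm by 85 mm) begins 54 mm behind the grasp point. The pads swing forward as they close: fully open they stand 13 mm farther back than shut.
Start: joints at [-1.502, 0.181, 1.607, -0, 1.354, -0.206], TCP at [156.045, -553.436, 205.088] pointing down, gripper open.
Joint ranges: [-2.99, 2.99], [-0.89, 2.07], [0.3, 2.58], [-1.14, 4.28], [0, 2.63], [-3.12, 3.12]. Speed limits (rad/s): [2.57, 2.57, 3.01, 3.14, 3.14, 3.14].

INTERFACE

Orientations are given as a rotation vector (axis times angle).
In Python, from station import bot gives the robot as it stands.
- The arm moves only by the tool step_arm, never from a script. Its argument "moves" is one flat list of numbers, 4 for each row, row after row: the shift along the tool's x, y, z in mm, then the turn about the tool's x in rad. A call has 1 to 8 rows; each row shifts and turns the commanded pose from where the row before left it, along the tool's axes as they then stand; what a row does not reach is not made up. A row lasts 1/12 s, in which the tool goes at most 41.7 mm and 7.16 degrees, less where a joint would pass 70% of its speed; a pose out of reach is approached as far as the arm can. A call is refused whole if a number of a shift passes 41.7 or a number of a turn 0.125, either way. A call with a gripper value outside its range is refused whole. "claw" is the closure, from -1 (fully open) to 1 (shut), set as the call begins (left out, the last holds). The fingers move at their own pace and stop on an object; the grip force is fixed at half the most. Time passes only in rows, so rows that do not move let the fingers close. It gives the time, the measured TCP pose, the force and the opening at its end, in the units of the state.
- bot.state(): the state, without advancing time (a new reading comes with each control period).
- bot.capture(name): name is "scene" or "top" or "wrist"; returns the picture (400x640x3 uint8, red, green, blue); there is no depth.
- bot.calibration(name): a dict with "camera_matrix" (3x3 intrinsics, pixels), "pose" (4x4, takes a point from camera to world coordinates). Camera axes: x right, y up, looking along -z (the intrinsics and any distortion apply to the point x, -y, -z); pixel columns grow to the right and rows downward; lengths in mm; the calibration is good to about 2 mm. A picture is of the moment at which its call begins: read the wrist's pose just before it. calibration takes no time and is no camera call; for the wrist camera it gives the pose at the moment of the call.
- bot.sign_off(): hands the job in, once; it reports no verdict.
The state is a dict: "t": time; "joints": joint angles; "joint_velocities": joint speeds; "effort": joint torques, N m; "tcp_pos": TCP position; "eef_rot": TCP orientation; "force": force on the tool from outside, world axes, zero at the start; "ft_torque": the same for the moment, N m; "opening": finger opening in mm.
Only numpy, scipy, OpenCV 4.12 (cv2) and the standard library are available. Lean on these libraries where they do the work, as an engineer would, in place of code of your own. Each camera call takes 0.05 s, during which the arm holds its last target.

TASK

Three of the eight wax cakes stand leaning against the side walls of the stock box: pick up the wooden tamper and, with it and not the fingers, press them down until all eight lie flat and level on the box floor, then stand the tamper back upright on the bench. Then pick up the cover panel, tilt it to pass one end under its lip, and settle it flat on both ledges inside the box; leave the spool and the tin where they are.

Things in the scene. Friction and masses are not known exactly. Their poses are not given: they have to be found in the camera images.
- box: fixed open plywood stock box, 228 mm long (its x, pointing roughly away from the robot) x 152 wide (y) x 66 high; origin under its centre on the bench, z up. Walls 6 mm, inside 216 x 140, floor at z = 6. Each end (x = -108, +108) has a ledge and, above it, a keeper lip, across the full width; the lips leave a top opening of 194 x 140, shorter than the cover. None along the long sides
- ledge_near (a point): middle of the inner top edge of the near ledge (box x = -88 mm, z = 40 mm). Each ledge is 20 mm wide and solid below; between the ledges the wax space is 176 x 140 mm
- lip_near (a point): middle of the inner lower edge of the near keeper lip (box x = -97 mm, z = 60 mm). Each lip is 6 mm thick, up to the rim at z = 66 mm, and overhangs the outer 11 mm of the ledge, 20 mm above it; the far end is the mirror image
- tamper: wooden hand tamper standing on the bench on its flat plate: plate 90 mm (its x) by 70 mm (its y), 18 mm thick; an upright grip 24 mm (x) by 36 mm (y) in section rises from the plate's centre to 100 mm above the plate's underside; about 250 g. Origin at the centre of the plate's underside, z up along the grip
- cover: flat plywood cover lying on the bench, 200 mm long (its x), 130 wide (y), 6 thick; across its middle a solid grip bar 16 mm thick (x), 60 long (y), its top 46 mm above the underside; about 180 g. Origin at the centre of the underside, z up. To enter the box it is tilted 25 to 35 degrees, its low end goes under that end's lip to the ledge, then the other end is let down past its lip
- spool: bystander: paper-white thread spool, 42 mm wide, 50 mm tall; origin at the centre of its base
- tin: bystander: round metal pin tin, 56 mm wide, 20 mm tall; origin at the centre of its base
- cake0: cream block of thread wax, 36 (its x) x 40 (its y) x 14 mm thick, 20 to 40 g; origin at the centre of its underside, z up when flat. Starts leaning at about 37 degrees on the box's +y side wall: foot on the floor, its +y end up on the wall, highest edge 42 mm above the bench, 9 mm in from that wall. Pressed there with a flat plate (1 to 10 N) it slides flat, top 20 mm above the bench
- cake1: cream block of thread wax, 36 (its x) x 40 (its y) x 14 mm thick, 20 to 40 g; origin at the centre of its underside, z up when flat. Starts leaning at about 37 degrees on the box's +y side wall: foot on the floor, its +y end up on the wall, highest edge 42 mm above the bench, 9 mm in from that wall. Pressed there with a flat plate (1 to 10 N) it slides flat, top 20 mm above the bench
- cake2: cream block of thread wax, 36 (its x) x 40 (its y) x 14 mm thick, 20 to 40 g; origin at the centre of its underside, z up when flat. Starts leaning at about 37 degrees on the box's -y side wall: foot on the floor, its -y end up on the wall, highest edge 42 mm above the bench, 9 mm in from that wall. Pressed there with a flat plate (1 to 10 N) it slides flat, top 20 mm above the bench
- cake3: cream block of thread wax, 36 (its x) x 40 (its y) x 14 mm thick, 20 to 40 g; origin at the centre of its underside, z up when flat. Starts flat on the box floor; slides aside when pushed
- cake4: cream block of thread wax, 36 (its x) x 40 (its y) x 14 mm thick, 20 to 40 g; origin at the centre of its underside, z up when flat. Starts flat on the box floor; slides aside when pushed
- cake5: cream block of thread wax, 36 (its x) x 40 (its y) x 14 mm thick, 20 to 40 g; origin at the centre of its underside, z up when flat. Starts flat on the box floor; slides aside when pushed
- cake6: cream block of thread wax, 36 (its x) x 40 (its y) x 14 mm thick, 20 to 40 g; origin at the centre of its underside, z up when flat. Starts flat on the box floor; slides aside when pushed
- cake7: cream block of thread wax, 36 (its x) x 40 (its y) x 14 mm thick, 20 to 40 g; origin at the centre of its underside, z up when flat. Starts flat on the box floor; slides aside when pushed

How it is judged:
By the outcome, as a careful person would: the job done as asked, in the order asked, and still so for the second after the job is handed in, with the robot touching nothing.
It also fails if it takes over 64 s, if anything falls off the work surface, if the arm or the gripper's body presses on something with over 40 N, if the wrist force passes 120 N, or if a joint passes its speed limit or range.

## Working session

There is one attempt and no reset: what is moved stays moved. The work goes in short steps, Python scripts to look and compute and a tool call to move; the robot and the scene stay as the last step left them, time stands still between calls to the robot, and variables do not carry over. Pictures are saved under pics/ and viewed, and the job is handed in when it is done.

Besides the shell and the picture viewer there is one more tool, called after "Emit:" by a JSON object that holds its "fn" and its "kwargs". step_arm: Moves the arm, as the interface text tells. Its arguments: {"type":"object","properties":{"moves":{"type":"array"},"claw":{"type":"number"}},"required":["moves"]}

```bash
ls; mkdir -p pics; python3 - <<'E'
from station import bot
import cv2
print(bot.state())
for n in ["scene","top","wrist"]:
    c=bot.calibration(n); print(n,c)
    cv2.imwrite(f"pics/{n}0.png",bot.capture(n)[:,:,::-1])
E
```

```text
pics
{'t': 0.0, 'joints': array([-1.50229347e+00,  1.81540849e-01,  1.60800546e+00,  7.12217120e-06,
        1.35379235e+00, -2.06306865e-01]), 'joint_velocities': array([-0.00032876,  0.00125697,  0.00070491,  0.00059603, -0.0011034 ,
        0.00068481]), 'effort': array([ 2.99312174e-03, -4.44864571e+01, -3.51342845e+01, -3.96425446e-05,
        8.89864663e-03,  1.42687756e-05]), 'tcp_pos': array([ 156.00811227, -552.81521819,  204.18552809]), 'eef_rot': array([ 2.07524091,  0.28876032, -2.07497456]), 'force': array([-0.5884931 ,  0.02138616,  0.48369852]), 'ft_torque': array([-0.04947535, -0.00960608,  0.06551476]), 'opening': 85.49654434264622}
scene {'camera_matrix': array([[516.81017947,   0.        , 319.86573994],
       [  0.        , 516.81017947, 198.44725898],
       [  0.        ,   0.        ,   1.        ]]), 'pose': array([[ 2.02137216e-01, -7.26989424e-01,  6.56221703e-01,
         1.23356409e+03],
       [ 9.79340393e-01,  1.46119669e-01, -1.39790692e-01,
        -1.58478005e+02],
       [ 5.73945654e-03,  6.70921321e-01,  7.41506331e-01,
         8.51803440e+02],

[... 442 characters left out ...]
       [ 2.35395218e-02,  9.68531335e-02,  9.95020282e-01,
         1.11370344e+03],
       [ 0.00000000e+00,  0.00000000e+00,  0.00000000e+00,
         1.00000000e+00]])}
wrist {'camera_matrix': array([[346.05798537,   0.        , 314.74482644],
       [  0.        , 346.05798537, 201.55809624],
       [  0.        ,   0.        ,   1.        ]]), 'pose': array([[ 2.70999343e-01,  9.14789927e-01,  2.99530875e-01,
         2.32828536e+02],
       [-9.62578359e-01,  2.58030546e-01,  8.28440768e-02,
        -5.31211946e+02],
       [-1.50318803e-03, -3.10772628e-01,  9.50483095e-01,
         3.74566052e+02],
       [ 0.00000000e+00,  0.00000000e+00,  0.00000000e+00,
         1.00000000e+00]])}
```

View pics/scene0.png

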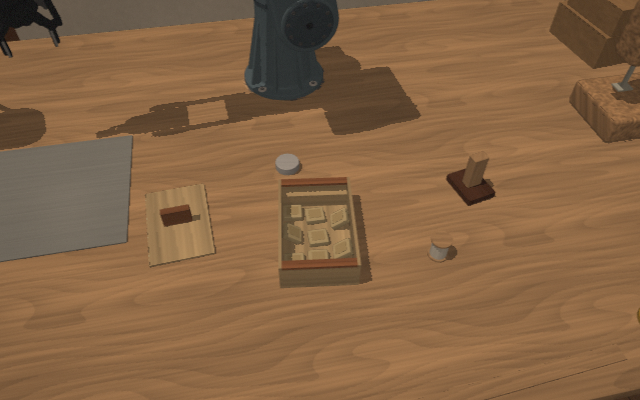

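View pics/top0.png

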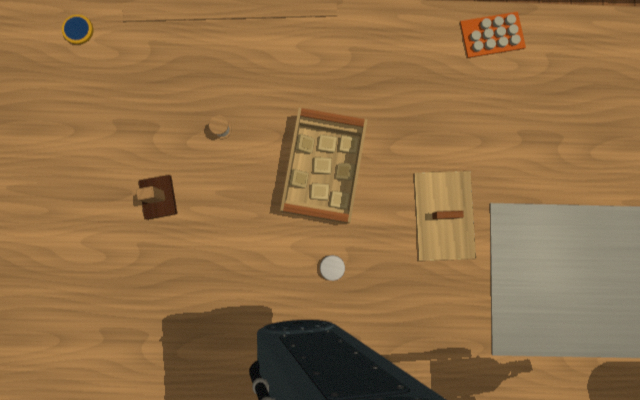

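View pics/wrist0.png

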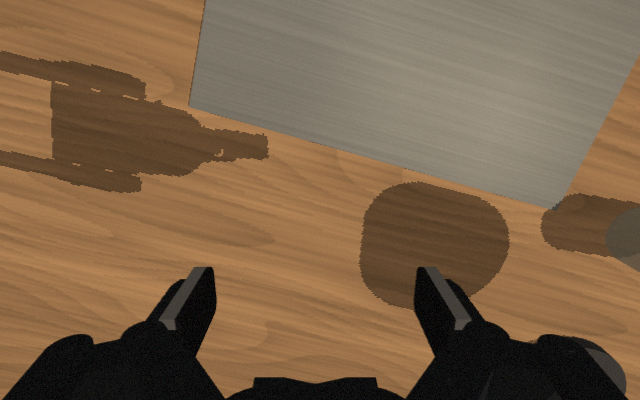

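```bash
python3 - <<'E'
import cv2
t=cv2.imread("pics/top0.png"); s=cv2.imread("pics/scene0.png")
def crop(im,x0,y0,x1,y1,k,n): cv2.imwrite("pics/"+n,cv2.resize(im[y0:y1,x0:x1],None,fx=k,fy=k,interpolation=cv2.INTER_CUBIC))
crop(t,260,95,385,235,4,"tbox.png")
crop(t,120,160,200,235,6,"ttam.png")
crop(t,405,160,485,270,5,"tcov.png")
crop(s,265,165,375,295,4.5,"sbox.png")
crop(s,435,140,505,215,7,"stam.png")
crop(s,135,175,225,275,5.5,"scov.png")
E
```

```text
(no output)
```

View pics/tbox.png

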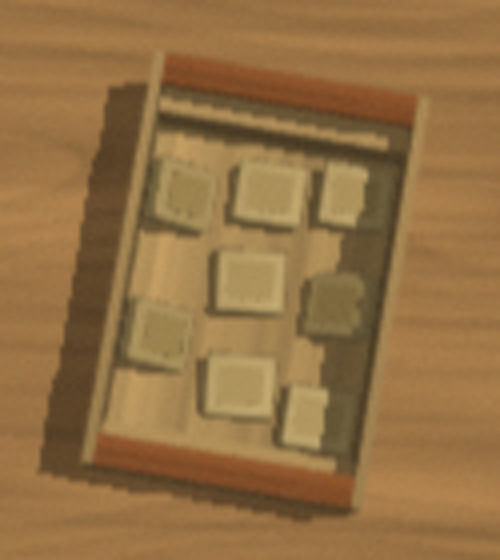

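View pics/ttam.png

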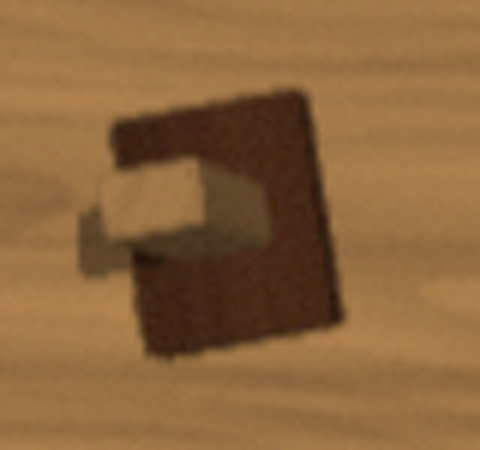

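View pics/tcov.png

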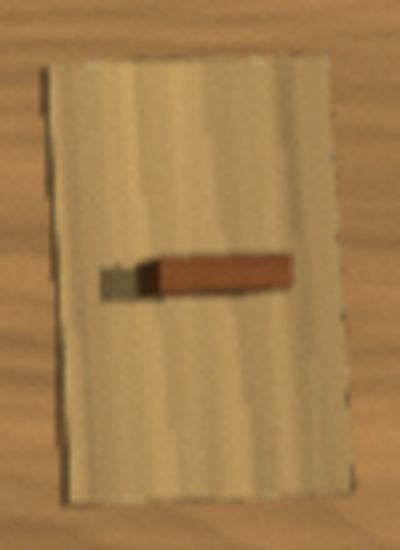

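View pics/sbox.png

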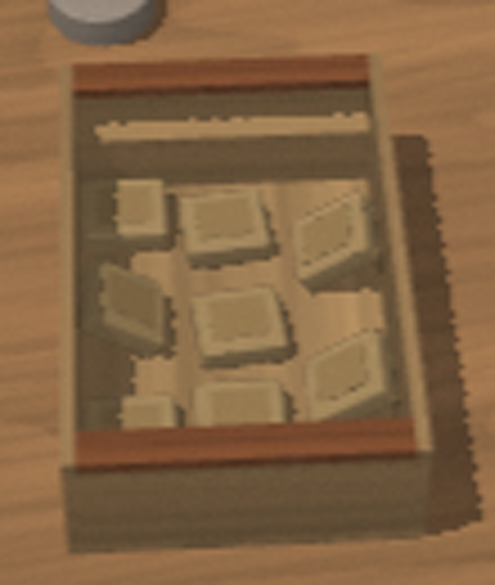

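View pics/stam.png

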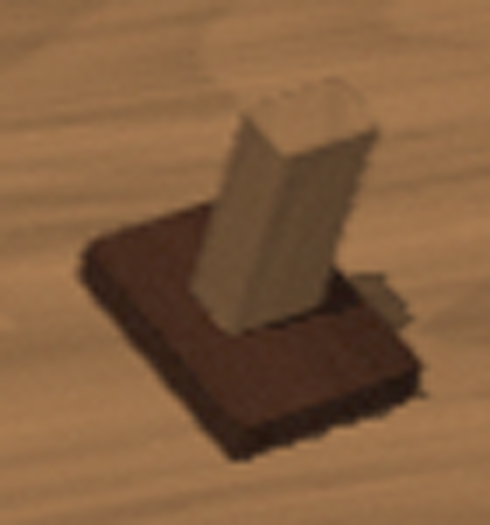

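View pics/scov.png

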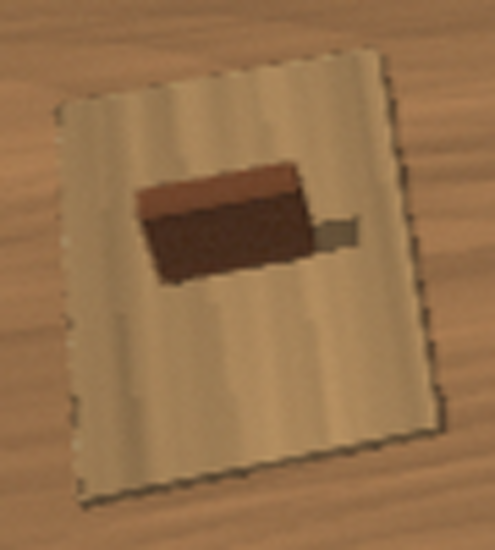

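```bash
cat > h.py <<'E'
import numpy as np, cv2
from scipy.optimize import least_squares
from scipy.spatial.transform import Rotation as R
from station import bot
def proj(P,cal):
    K=cal["camera_matrix"];T=np.linalg.inv(cal["pose"])
    p=np.atleast_2d(P)@T[:3,:3].T+T[:3,3]; p=p*[1,-1,-1]; p=p@K.T
    return p[:,:2]/p[:,2:]
def ray(uv,cal,z):
    K=cal["camera_matrix"];T=cal["pose"]
    d=np.linalg.inv(K)@[uv[0],uv[1],1]; d=T[:3,:3]@(d*[1,-1,-1]); o=T[:3,3]
    return o+d*(z-o[2])/d[2]
def rect(lx,ly,z): return [[sx*lx/2,sy*ly/2,z] for sx,sy in((1,1),(1,-1),(-1,-1),(-1,1))]
def place(p,P): 
    c,s=np.cos(p[3]),np.sin(p[3]); return np.asarray(P)@np.array([[c,-s,0],[s,c,0],[0,0,1]]).T+p[:3]
def un(pts,x0,y0,k): return (np.array(pts,float)+.5)/k-.5+[x0,y0]
def fit(obs,x0):
    # obs: list of (cal, modelpts, pixels)
    f=lambda p: np.concatenate([(proj(place(p,m),c)-uv).ravel() for c,m,uv in obs])
    r=least_squares(f,x0,loss='soft_l1'); return r.x,f(r.x).reshape(-1,2)
E
python3 - <<'E'
from h import *
T=bot.calibration("top");S=bot.calibration("scene")
np.set_printoptions(precision=2,suppress=True)
ut=lambda p:un(p,120,160,6); us=lambda p:un(p,435,140,7)
# order: (+x+y),(+x-y),(-x-y),(-x+y)
pl=rect(90,70,18);gr=rect(24,36,100)
x,r=fit([(T,pl,ut([(110,122),(303,90),(343,322),(150,357)])),(T,gr,ut([(100,180),(198,157),(205,222),(107,243)])),
 (S,[pl[1],pl[2],pl[0]],us([(240,425),(85,250),(418,362)])),(S,[gr[0],gr[1],gr[2],gr[3]],us([(378,130),(290,155),(243,115),(330,78)]))],[480,340,0,.15])
print("tamper",x,np.degrees(x[3]));print(r.T)
ut=lambda p:un(p,260,95,4); us=lambda p:un(p,265,165,4.5)
b=rect(228,152,66);b0=rect(228,152,0)
x,r=fit([(T,b,ut([(155,52),(428,97),(357,510),(85,462)])),(S,b,us([(430,450),(62,465),(70,65),(370,55)])),(S,b0[:2],us([(425,540),(70,552)]))],[480,0,0,-.15])
print("box",x,np.degrees(x[3]));print(r.T)
ut=lambda p:un(p,405,160,5); us=lambda p:un(p,135,175,5.5)
c=rect(200,130,6);g=rect(16,60,46)
x,r=fit([(T,c,ut([(50,65),(328,57),(352,492),(67,503)])),(T,g,ut([(160,257),(292,253),(292,287),(160,293)])),
(S,c,us([(440,428),(80,500),(57,103),(380,50)])),(S,g,us([(303,190),(143,220),(138,190),(295,162)]))],[370,-250,0,0])
print("cover",x,np.degrees(x[3]));print(r.T)
E
```

```text
tamper [514.25 342.52  -2.87   0.21] 12.23623807174747
[[ 1.09  0.03 -0.08  0.76  0.03  1.05  1.73  0.68  1.04  0.23  1.98  1.6
   0.1   0.19  1.7 ]
 [ 0.25 -0.2   0.51  0.6  -0.49  0.11  0.62  0.38  1.   -0.91  0.56 -0.6
   0.53 -0.91 -0.2 ]]
box [589.37 -26.32  -1.19  -0.15] -8.716593355282239
[[ 0.92  1.16  1.43 -0.55  1.23  0.29 -1.27  3.34  0.12  0.35]
 [-0.14  0.9   0.42 -0.04  0.23  0.16 -0.12 -0.23 -0.14  0.41]]
cover [ 489.77 -305.35   -1.49    0.05] 2.977777988827909
[[-0.    0.62  1.04  0.86 -0.12  0.59  1.01  0.26  0.71  0.11  0.8   0.89
   0.39 -0.22  0.28  1.15]
 [-0.18 -0.01  0.61  0.14 -0.11 -0.06  0.42 -0.02  0.13  0.34  0.31 -0.49
   0.26  0.31  0.03 -0.27]]
```

```bash
python3 - <<'E'
from h import *
np.set_printoptions(precision=3,suppress=True)
s=bot.state(); print(R.from_rotvec(s["eef_rot"]).as_matrix(), bot.tips_ahead, [a for a in dir(bot) if a[0]!='_'])
T=bot.calibration("top")
bx=np.array([589.37,-26.32]);a=np.radians(-8.72);M=np.array([[np.cos(a),np.sin(a)],[-np.sin(a),np.cos(a)]])
for n,p,z in [("L far",(183,195),31),("L near",(158,335),31),("R",(333,303),31),("m1",(270,190),20),("m2",(248,278),20),("m3",(238,383),20),("r1",(342,193),20),("r3",(303,415),20)]:
    w=ray(un([p],260,95,4)[0],T,z)[:2]; print(n,w,M@(w-bx))
print("spool",ray((218,128),T,25),"tin",ray((332,268),T,20))
E
```

```text
[[-0.     0.271 -0.962]
 [ 0.001 -0.962 -0.271]
 [-1.    -0.001 -0.   ]] 8.0 ['Unreachable', 'calibration', 'capture', 'sign_off', 'state', 'tips_ahead']
L far [641.386  16.454] [44.93  50.165]
L near [562.065  28.332] [-35.275  49.881]
R [582.592 -68.672] [ -0.279 -42.89 ]
m1 [647.899 -32.613] [58.807  2.653]
m2 [597.217 -21.273] [6.991 6.178]
m3 [537.591 -16.985] [-52.596   1.377]
r1 [647.311 -73.445] [ 64.416 -37.796]
r3 [520.503 -53.787] [-63.907 -37.591]
spool [672.245 213.664  25.   ] tin [365.905 -49.324  20.   ]
```

```bash
cat > plan.py <<'E'
import sys
from h import *
# usage: plan.py x y z [turn]  ; rows limited to 40 mm ; turn (rad about tool x) spread over first rows
def plan(tgt,turn=0,step=40,start=None):
    s=bot.state(); Rm=R.from_rotvec(s["eef_rot"]).as_matrix(); p=np.array(start if start is not None else s["tcp_pos"])
    d=np.array(tgt)-p; n=max(int(np.ceil(np.linalg.norm(d)/step)),int(np.ceil(abs(turn)/.12)),1)
    out=[]
    for i in range(n):
        l=Rm.T@(d/n); t=turn/n; out.append([round(float(v),1) for v in l]+[round(t,3)])
        Rm=Rm@R.from_rotvec([t,0,0]).as_matrix()
    for i in range(0,n,8): print(sum(out[i:i+8],[]))
if __name__=="__main__":
    a=[float(v) for v in sys.argv[1:]]
    s=bot.state(); Rm=R.from_rotvec(s["eef_rot"]).as_matrix()
    print("t",round(s["t"],2),"tcp",s["tcp_pos"].round(1),"yaw of tool y +90:",round(np.degrees(np.arctan2(Rm[1,1],Rm[0,1]))+90,2),"tilt",Rm[:,0].round(3),"F",s["force"].round(1),"open",round(s["opening"],1),"j",s["joints"].round(2))
    if len(a)>=3: plan(a[:3],a[3] if len(a)>3 else 0, a[4] if len(a)>4 else 40)
E
python3 plan.py 514.3 342.5 160 0.061
```

```text
t 0.15 tcp [ 156.  -553.   204.4] yaw of tool y +90: 15.74 tilt [-0.     0.001 -1.   ] F [ 0.8 -0.4 -0.7] open 85.1 j [-1.5   0.18  1.61  0.    1.35 -0.21]
[1.8, -30.6, -23.5, 0.002, 1.8, -30.6, -23.4, 0.002, 1.8, -30.7, -23.4, 0.002, 1.8, -30.8, -23.3, 0.002, 1.8, -30.8, -23.2, 0.002, 1.8, -30.9, -23.1, 0.002, 1.8, -30.9, -23.1, 0.002, 1.8, -31.0, -23.0, 0.002]
[1.8, -31.0, -22.9, 0.002, 1.8, -31.1, -22.8, 0.002, 1.8, -31.1, -22.8, 0.002, 1.8, -31.2, -22.7, 0.002, 1.8, -31.3, -22.6, 0.002, 1.8, -31.3, -22.5, 0.002, 1.8, -31.4, -22.5, 0.002, 1.8, -31.4, -22.4, 0.002]
[1.8, -31.5, -22.3, 0.002, 1.8, -31.5, -22.2, 0.002, 1.8, -31.6, -22.1, 0.002, 1.8, -31.6, -22.1, 0.002, 1.8, -31.7, -22.0, 0.002, 1.8, -31.7, -21.9, 0.002, 1.8, -31.8, -21.8, 0.002, 1.8, -31.9, -21.8, 0.002]
[1.8, -31.9, -21.7, 0.002]
```

Emit:
{"fn": "step_arm", "kwargs": {"moves": [0,-31,-23,0.005,0,-31,-23,0.005,0,-31,-23,0.005,0,-31,-23,0.005,0,-31,-23,0.005,0,-31,-23,0.005,0,-31,-23,0.005,0,-31,-23,0.005], "claw": -1}}

```text
t: 0.82
tcp_pos: [271.0, -264.9, 204.8]
eef_rot: [2.098, 0.246, -2.097]
force: [1.8, 0.2, 0.1]
opening: 85.5
```

Emit:
{"fn": "step_arm", "kwargs": {"moves": [2,-31,-23,0.003,2,-31,-23,0.003,2,-31,-23,0.003,2,-31,-23,0.003,2,-31,-23,0.002,2,-31,-23,0.002,2,-31,-23,0.002,2,-31,-23,0.002]}}

```text
t: 1.48
tcp_pos: [395.2, 18.1, 189.1]
eef_rot: [2.109, 0.227, -2.107]
force: [1.5, -0.8, 0.7]
opening: 85.7
```

```bash
python3 plan.py 514.3 342.5 160 
```

```text
t 1.48 tcp [395.2  18.1 189.1] yaw of tool y +90: 12.31 tilt [ 0.001 -0.    -1.   ] F [ 1.5 -0.8  0.7] open 85.7 j [-0.26 -0.24  2.05 -0.    1.33  1.1 ]
[3.2, -32.4, -20.6, 0.0, 3.2, -32.4, -20.6, 0.0, 3.2, -32.4, -20.6, 0.0, 3.2, -32.4, -20.6, 0.0, 3.2, -32.4, -20.6, 0.0, 3.2, -32.4, -20.6, 0.0, 3.2, -32.4, -20.6, 0.0, 3.2, -32.4, -20.6, 0.0]
[3.2, -32.4, -20.6, 0.0]
```

Emit:
{"fn": "step_arm", "kwargs": {"moves": [3,-32,-21,0,3,-32,-21,0,3,-32,-21,0,3,-32,-21,0,3,-32,-21,0,3,-32,-21,0,3,-32,-21,0,0,0,0,0]}}

```text
t: 2.15
tcp_pos: [491.3, 271.3, 166.6]
eef_rot: [2.106, 0.233, -2.108]
force: [-0.6, -0.5, 1.0]
opening: 85.1
```

```bash
python3 plan.py 514.3 342.5 140 
```

```text
t 2.15 tcp [491.3 271.3 166.6] yaw of tool y +90: 12.52 tilt [-0.001  0.002 -1.   ] F [-0.6 -0.5  1. ] open 85.1 j [0.29 0.19 1.68 0.   1.27 1.64]
[13.3, -32.2, -18.9, 0.0, 13.3, -32.2, -18.9, 0.0]
```

Emit:
{"fn": "step_arm", "kwargs": {"moves": [12,-32,-18,0,13,-32,-19,0,0,0,0,0,0,0,0,0]}}

```text
t: 2.48
tcp_pos: [512.0, 337.3, 140.6]
eef_rot: [2.102, 0.228, -2.111]
force: [0.2, 0.4, 0.7]
opening: 85.0
```

```bash
python3 plan.py 514.3 342.5 67; python3 - <<'E'
from h import *
for n in("scene","wrist","top"):
    im=bot.capture(n)[:,:,::-1]
    if n=="scene": im=cv2.resize(im[60:240,380:560],None,fx=3,fy=3,interpolation=2)
    if n=="top": im=cv2.resize(im[120:270,70:270],None,fx=4,fy=4,interpolation=2)
    cv2.imwrite(f"pics/{n}1.png",im)
E
```

```text
t 2.48 tcp [512.  337.3 140.6] yaw of tool y +90: 12.44 tilt [-0.004 -0.002 -1.   ] F [0.2 0.4 0.7] open 85.0 j [ 0.39  0.33  1.56 -0.    1.26  1.74]
[36.8, -2.3, -1.8, 0.0, 36.8, -2.3, -1.8, 0.0]
```

View pics/scene1.png

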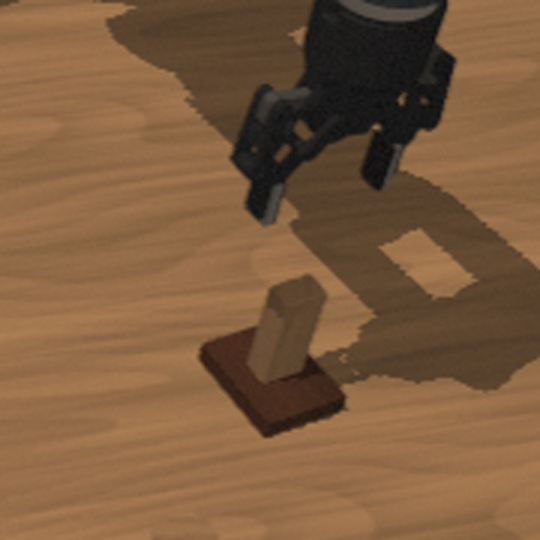

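View pics/wrist1.png

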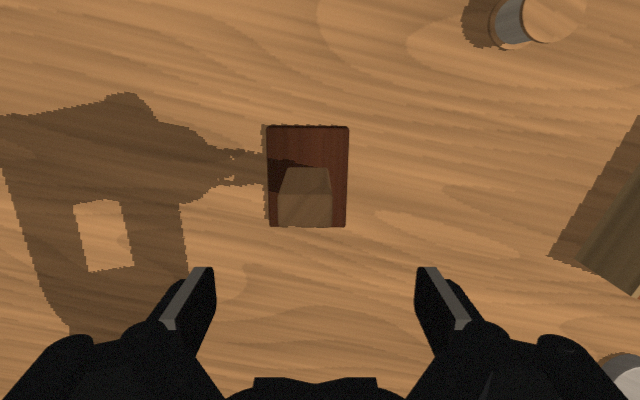

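View pics/top1.png

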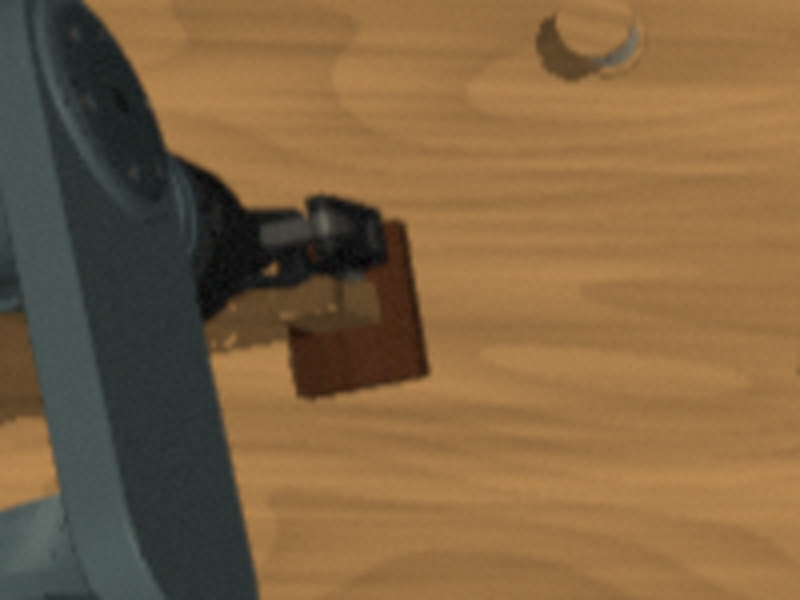

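```bash
python3 - <<'E'
from h import *
np.set_printoptions(precision=1,suppress=True)
W=bot.calibration("wrist")
p=[514.25,342.5,-0.,np.radians(12.24)]
print(proj(place(p,rect(90,70,18)),W));print(proj(place(p,rect(24,36,100)),W))
x,r=fit([(W,rect(90,70,18)[:2],np.array([(267,126),(349,126)])),(W,rect(24,36,100),np.array([(283,190),(331,190),(333,227),(278,227)]))],p);print(x,np.degrees(x[3]));print(r)
c=bot.calibration("scene");print(proj(bot.state()["tcp_pos"],c), proj(bot.state()["tcp_pos"],bot.calibration("top")))
im=cv2.imread("pics/wrist1.png");cv2.imwrite("pics/w1c.png",cv2.resize(im[110:240,240:380],None,fx=4,fy=4,interpolation=2))
E
```

```text
[[266.  129. ]
 [349.2 129. ]
 [346.1 228.1]
 [270.2 228.1]]
[[277.6 195. ]
 [333.3 195. ]
 [332.7 229.4]
 [278.8 229.4]]
[516.5 343.   -0.9   0.2] 12.014413836497877
[[-0.7 -0.1]
 [ 0.4  0.2]
 [-5.3  1. ]
 [ 2.4  1.2]
 [-0.4 -1.3]
 [ 0.7 -1.5]]
[[481.9 140. ]] [[141.6 191.3]]
```

View pics/w1c.png

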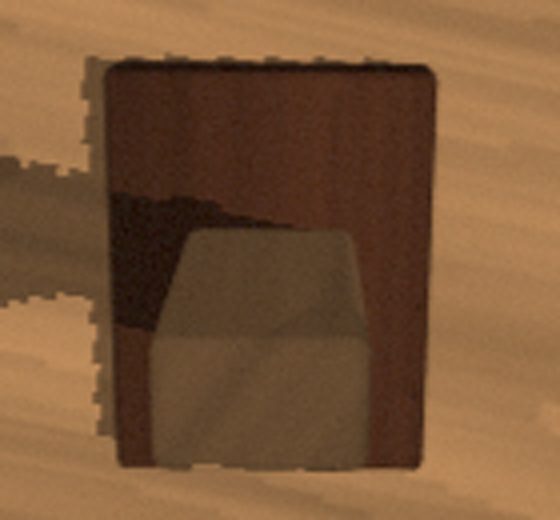

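Emit:
{"fn": "step_arm", "kwargs": {"moves": [25,-3,-3,0,25,-2,-2,0,23,0,0,0,0,0,0,0,0,0,0,0]}}

```text
t: 3.05
tcp_pos: [516.5, 341.3, 70.1]
eef_rot: [2.107, 0.225, -2.11]
force: [0.2, -0.1, 0.5]
opening: 85.8
```

```bash
python3 plan.py 515.3 342.5 67
```

```text
t 3.05 tcp [516.5 341.3  70.1] yaw of tool y +90: 12.24 tilt [-0.002 -0.001 -1.   ] F [ 0.2 -0.1  0.5] open 85.8 j [ 0.39  0.42  1.59 -0.    1.13  1.75]
[3.1, -1.4, 0.9, 0.0]
```

Close the jaws.

Emit:
{"fn": "step_arm", "kwargs": {"moves": [2,-1,1,0,0,0,0,0,0,0,0,0,0,0,0,0,0,0,0,0,0,0,0,0,0,0,0,0,0,0,0,0], "claw": 1}}

```text
t: 3.72
tcp_pos: [516.7, 344.1, 69.8]
eef_rot: [2.111, 0.229, -2.106]
force: [-2.3, 1.7, 6.5]
opening: 32.9
```

```bash
python3 plan.py 515.3 342.5 200
```

```text
t 3.72 tcp [516.7 344.1  69.8] yaw of tool y +90: 12.32 tilt [ 0.002  0.001 -1.   ] F [-2.3  1.7  6.5] open 32.9 j [0.4  0.42 1.59 0.   1.13 1.75]
[-32.5, 0.3, 0.3, 0.0, -32.5, 0.3, 0.3, 0.0, -32.5, 0.3, 0.3, 0.0, -32.5, 0.3, 0.3, 0.0]
```

Emit:
{"fn": "step_arm", "kwargs": {"moves": [-25,0,0,0,-35,0,0,0,-35,0,0,0,-15,0,0,0]}}

```text
t: 4.05
tcp_pos: [517.9, 344.3, 183.4]
eef_rot: [2.115, 0.23, -2.102]
force: [1.7, 0.9, -1.1]
opening: 33.3
```

```bash
python3 plan.py 628.5 -2 175 0.367
```

```text
t 4.05 tcp [517.9 344.3 183.4] yaw of tool y +90: 12.32 tilt [ 0.006  0.002 -1.   ] F [ 1.7  0.9 -1.1] open 33.3 j [ 0.4   0.3   1.51 -0.    1.33  1.75]
[0.8, 36.2, -3.4, 0.037, 0.8, 36.0, -4.7, 0.037, 0.8, 35.8, -6.1, 0.037, 0.8, 35.6, -7.4, 0.037, 0.8, 35.3, -8.7, 0.037, 0.8, 35.0, -10.0, 0.037, 0.8, 34.6, -11.2, 0.037, 0.8, 34.1, -12.5, 0.037]
[0.8, 33.7, -13.7, 0.037, 0.8, 33.1, -15.0, 0.037]
```

Emit:
{"fn": "step_arm", "kwargs": {"moves": [0,36,-4,0.037,0,36,-5,0.037,0,36,-6,0.037,0,36,-7,0.037,0,35,-9,0.037,0,35,-10,0.037,0,35,-11,0.037,0,34,-12,0.037]}}

```text
t: 4.72
tcp_pos: [604.1, 64.2, 178.0]
eef_rot: [-2.179, 0.09, 2.179]
force: [0.5, -0.3, -2.0]
opening: 33.1
```

Emit:
{"fn": "step_arm", "kwargs": {"moves": [0,33,-14,0.037,0,33,-15,0.034,0,0,0,0,0,0,0,0,0,0,0,0]}}

```text
t: 5.13
tcp_pos: [625.8, -2.4, 177.7]
eef_rot: [-2.141, 0.163, 2.143]
force: [0.1, -0.4, -2.5]
opening: 33.3
```

```bash
python3 plan.py 628.5 -2 175; python3 - <<'E'
from h import *
for n in("scene","wrist","top"):
    im=bot.capture(n)[:,:,::-1]
    if n=="scene": im=cv2.resize(im[70:310,220:420],None,fx=2.5,fy=2.5,interpolation=2)
    if n=="top": im=cv2.resize(im[80:240,220:420],None,fx=3.5,fy=3.5,interpolation=2)
    cv2.imwrite(f"pics/{n}2.png",im)
E
```

```text
t 5.13 tcp [625.8  -2.4 177.7] yaw of tool y +90: -8.74 tilt [-0.001  0.001 -1.   ] F [ 0.1 -0.4 -2.5] open 33.3 j [-0.19  0.32  1.5   0.    1.33  1.53]
[2.7, -0.8, -2.6, 0.0]
```

View pics/scene2.png

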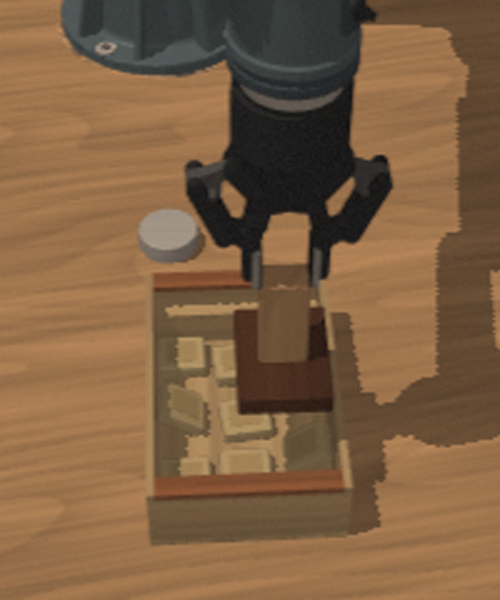

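View pics/wrist2.png

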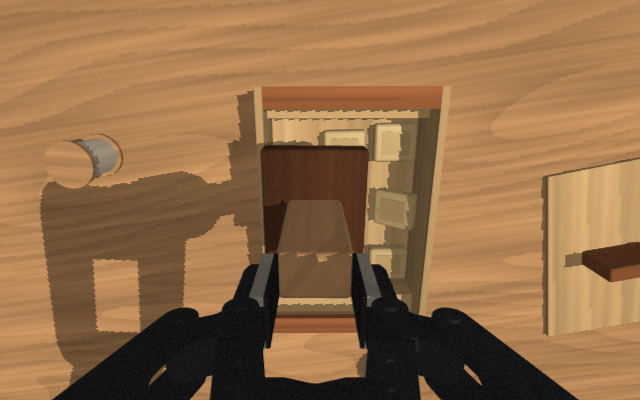

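View pics/top2.png

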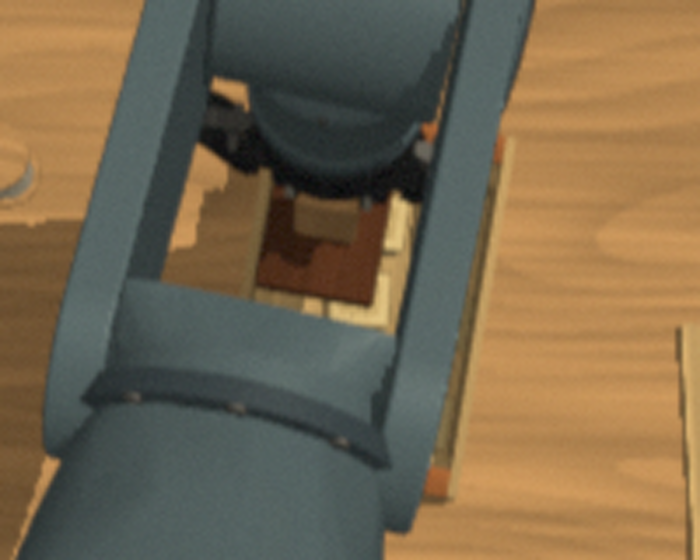

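```bash
python3 - <<'E'
import cv2
im=cv2.imread("pics/wrist2.png");cv2.imwrite("pics/w2c.png",cv2.resize(im[75:215,235:465],None,fx=3.4,fy=3.4,interpolation=2))
cv2.imwrite("pics/w2d.png",cv2.resize(im[185:345,230:460],None,fx=3.4,fy=3.4,interpolation=2))
E
```

```text
(no output)
```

View pics/w2c.png

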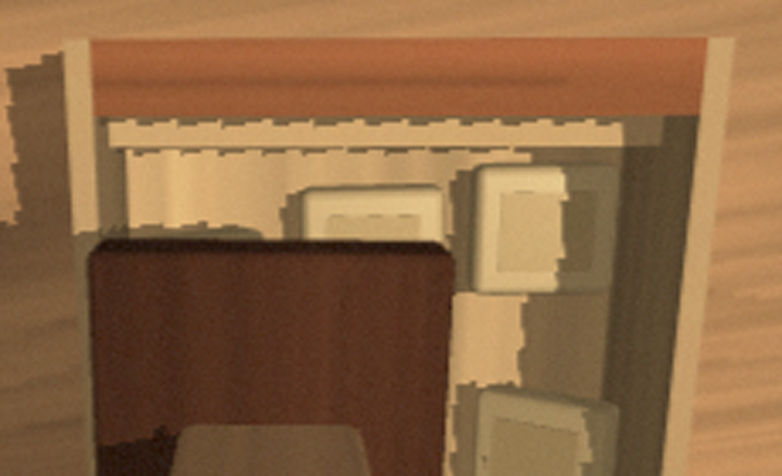

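View pics/w2d.png

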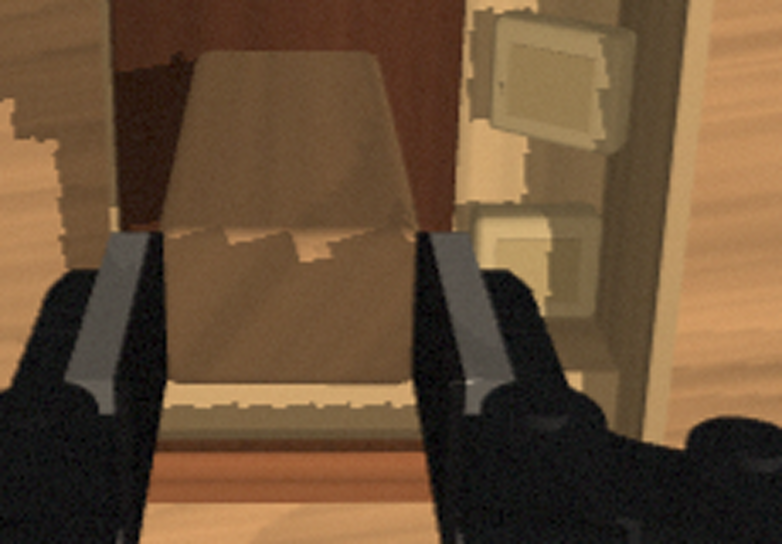

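```bash
python3 - <<'E'
from h import *
np.set_printoptions(precision=2,suppress=True)
W=bot.calibration("wrist"); u1=lambda p:un(p,235,75,3.4);u2=lambda p:un(p,230,185,3.4)
mp=[[114,76,66],[114,-76,66],[97,70,66],[97,-70,66]]
px=u1([(64,38),(735,38),(95,115),(698,115)]); row=u2([(290,502)])[0,1]
def f(p,z=0):
    q=[*p[:2],z,p[2]]
    r=(proj(place(q,mp),W)-px).ravel()
    return np.append(r,proj(place(q,[[-114,20,66]]),W)[0,1]-row)
r=least_squares(f,[589,-26,-.15]);print("box",r.x,np.degrees(r.x[2]),r.fun)
def g(p):
    q=p[:4]
    return np.concatenate([(proj(place(q,[[45,35,18],[45,-35,18]]),W)-u1([(90,256),(453,256)])).ravel(),(proj(place(q,rect(24,36,100)),W)-u2([(165,234),(415,232),(413,380),(166,380)])).ravel()])
g2=least_squares(g,[628,-2,108,-.15]);print("tamper",g2.x,np.degrees(g2.x[3]),g2.fun)
b=r.x;c,s=np.cos(b[2]),np.sin(b[2]);d=g2.x[:2]-b[:2];print("in box",c*d[0]+s*d[1],-s*d[0]+c*d[1], bot.state()["tcp_pos"])
E
```

```text
box [589.43 -24.49  -0.15] -8.612191046082637 [ 0.33  0.11 -0.49  0.04  0.01  0.18  0.16  0.12 -0.79]
tamper [621.2   -0.21 102.34  -0.15] -8.457383724647048 [ 0.64  1.35 -0.3   1.04 -2.07 -1.26  1.66 -0.86  0.68  0.15 -0.5   0.31]
in box 27.77342288382018 28.767914192956965 [625.87  -1.14 178.  ]
```

Emit:
{"fn": "step_arm", "kwargs": {"moves": [20,-1.5,-3,0,20,0,0,0,15,0,0,0,5,0,0,0,2,0,0,0,2,0,0,0]}}

```text
t: 5.78
tcp_pos: [629.8, -0.9, 114.6]
eef_rot: [-2.144, 0.162, 2.142]
force: [-0.8, -0.4, -2.4]
opening: 33.4
```

Emit:
{"fn": "step_arm", "kwargs": {"moves": [2,0,0,0,2,0,0,0,2,0,0,0,2,0,0,0]}}

```text
t: 6.12
tcp_pos: [629.9, -1.7, 106.6]
eef_rot: [-2.143, 0.164, 2.141]
force: [0.1, 0.1, -2.4]
opening: 33.0
```

Emit:
{"fn": "step_arm", "kwargs": {"moves": [2,0,0,0,2,0,0,0,2,0,0,0,2,0,0,0]}}

```text
t: 6.45
tcp_pos: [629.5, -1.6, 97.9]
eef_rot: [-2.142, 0.163, 2.142]
force: [0.3, -0.2, -2.1]
opening: 33.3
```

Emit:
{"fn": "step_arm", "kwargs": {"moves": [2,0,0,0,2,0,0,0,2,0,0,0]}}

```text
t: 6.7
tcp_pos: [629.5, -1.6, 91.8]
eef_rot: [-2.142, 0.163, 2.142]
force: [-0.1, 0.4, -1.8]
opening: 33.4
```

Emit:
{"fn": "step_arm", "kwargs": {"moves": [2,0,0,0,1,0,0,0,0,0,0,0]}}

```text
t: 6.95
tcp_pos: [629.9, -1.4, 90.0]
eef_rot: [-2.143, 0.163, 2.141]
force: [-1.3, 1.4, 3.8]
opening: 33.1
```

```bash
python3 plan.py; python3 - <<'E'
from h import *
for n in("scene","wrist"):
    im=bot.capture(n)[:,:,::-1]
    if n=="scene": im=cv2.resize(im[120:310,240:400],None,fx=3.1,fy=3.1,interpolation=2)
    cv2.imwrite(f"pics/{n}3.png",im)
E
```

```text
t 6.95 tcp [629.9  -1.4  90. ] yaw of tool y +90: -8.71 tilt [ 0.001  0.    -1.   ] F [-1.3  1.4  3.8] open 33.1 j [-0.19  0.42  1.55  0.    1.17  1.53]
```

View pics/scene3.png

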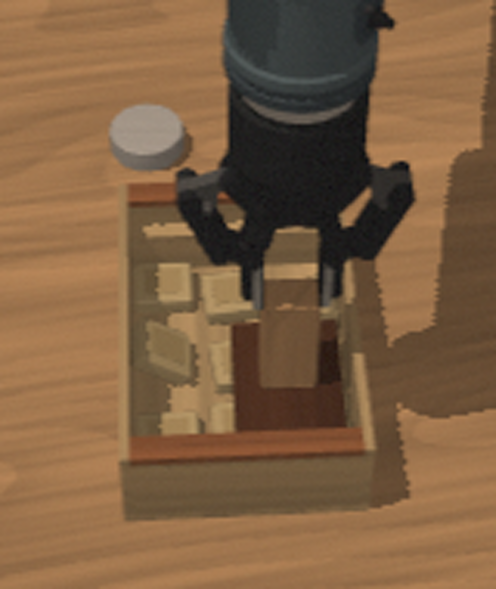

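View pics/wrist3.png

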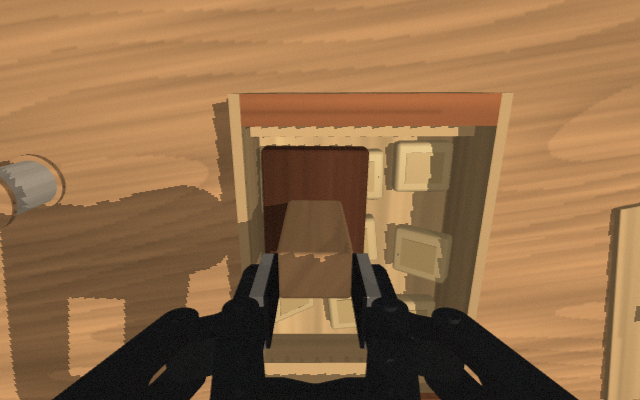

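Emit:
{"fn": "step_arm", "kwargs": {"moves": [1,0,0,0,0,0,0,0,-5,0,0,0,-16,0,0,0,-16,0,0,0,0,0,20,0,0,0,22,0,0,0,22,0]}}

```text
t: 7.72
tcp_pos: [565.6, 8.0, 124.9]
eef_rot: [-2.142, 0.164, 2.142]
force: [-0.8, 0.5, -2.6]
opening: 32.9
```

Emit:
{"fn": "step_arm", "kwargs": {"moves": [0,0,0,0,0,0,0,0,0,0,0,0]}}

```text
t: 7.97
tcp_pos: [566.9, 7.9, 125.3]
eef_rot: [-2.144, 0.164, 2.141]
force: [1.1, -0.2, -2.8]
opening: 33.1
```

```bash
python3 plan.py; python3 - <<'E'
from h import *
for n in("scene","wrist"):
    im=bot.capture(n)[:,:,::-1]
    if n=="scene": im=cv2.resize(im[120:310,240:400],None,fx=3.1,fy=3.1,interpolation=2)
    cv2.imwrite(f"pics/{n}4.png",im)
E
```

```text
t 7.97 tcp [566.9   7.9 125.3] yaw of tool y +90: -8.73 tilt [ 0.001 -0.    -1.   ] F [ 1.1 -0.2 -2.8] open 33.1 j [-0.2   0.25  1.7  -0.    1.19  1.53]
```

View pics/scene4.png

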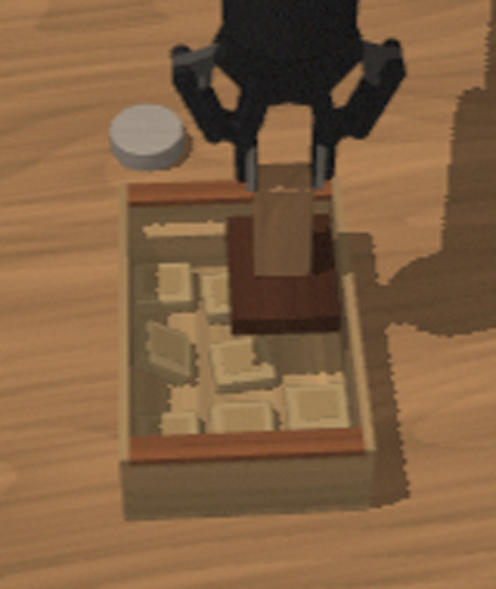

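View pics/wrist4.png

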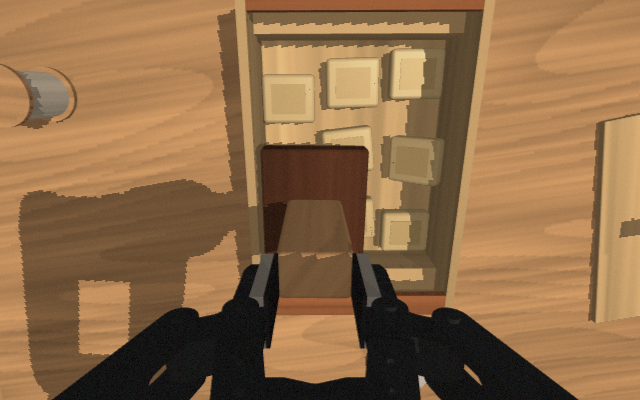

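Emit:
{"fn": "step_arm", "kwargs": {"moves": [8,0,0,0,4,0,0,0,3,0,0,0,3,0,0,0,3,0,0,0,3,0,0,0,3,0,0,0,2,0,0,0]}}

```text
t: 8.73
tcp_pos: [566.2, 8.2, 95.7]
eef_rot: [-2.142, 0.163, 2.143]
force: [1.2, -0.1, -2.6]
opening: 33.3
```

Emit:
{"fn": "step_arm", "kwargs": {"moves": [2,0,0,0,2,0,0,0,1,0,0,0,1,0,0,0,0,0,0,0]}}

```text
t: 9.15
tcp_pos: [566.3, 8.2, 90.1]
eef_rot: [-2.142, 0.163, 2.142]
force: [0.6, 0.1, -2.3]
opening: 33.4
```

Emit:
{"fn": "step_arm", "kwargs": {"moves": [1,0,0,0,0,0,0,0]}}

```text
t: 9.32
tcp_pos: [566.6, 8.4, 90.0]
eef_rot: [-2.143, 0.163, 2.142]
force: [-2.0, 0.8, 3.7]
opening: 33.0
```

Emit:
{"fn": "step_arm", "kwargs": {"moves": [0.5,0,0,0,0,0,0,0]}}

```text
t: 9.48
tcp_pos: [566.7, 8.4, 89.9]
eef_rot: [-2.143, 0.163, 2.141]
force: [-3.6, 2.0, 6.7]
opening: 32.8
```

Emit:
{"fn": "step_arm", "kwargs": {"moves": [-5,0,0,0,-16,0,0,0,-16,0,0,0,0,20,-9,0,0,20,-10,0,0,20.5,-10,0,0,0,0,0,0,0,0,0]}}

```text
t: 10.15
tcp_pos: [585.8, -56.9, 125.5]
eef_rot: [-2.141, 0.165, 2.141]
force: [0.1, -0.2, -3.4]
opening: 33.4
```

```bash
python3 plan.py; python3 - <<'E'
from h import *
for n in("scene","wrist"):
    im=bot.capture(n)[:,:,::-1]
    if n=="scene": im=cv2.resize(im[120:310,240:400],None,fx=3.1,fy=3.1,interpolation=2)
    cv2.imwrite(f"pics/{n}5.png",im)
E
```

```text
t 10.15 tcp [585.8 -56.9 125.5] yaw of tool y +90: -8.84 tilt [-0.  0. -1.] F [ 0.1 -0.2 -3.4] open 33.4 j [-0.3   0.29  1.64  0.    1.21  1.43]
```

View pics/scene5.png

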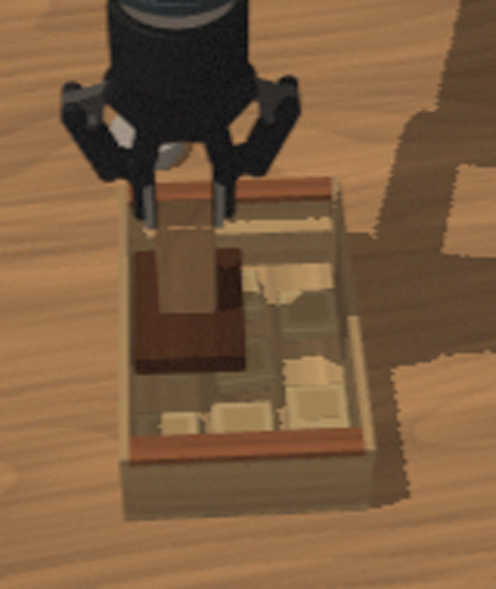

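View pics/wrist5.png

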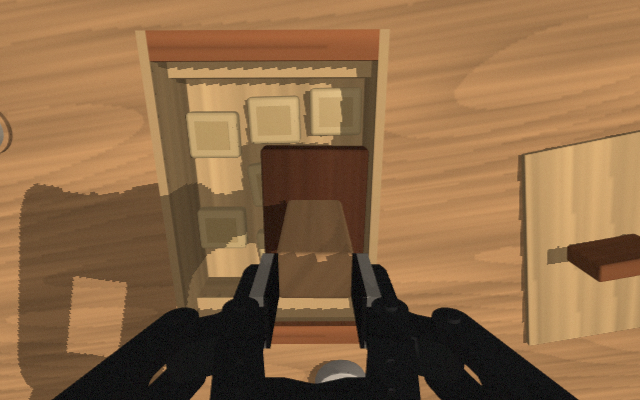

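Emit:
{"fn": "step_arm", "kwargs": {"moves": [8,0,0,0,4,0,0,0,3,0,0,0,3,0,0,0,3,0,0,0,3,0,0,0,3,0,0,0,2,0,0,0]}}

```text
t: 10.92
tcp_pos: [585.6, -56.0, 96.2]
eef_rot: [-2.142, 0.163, 2.143]
force: [0.4, -0.0, -3.1]
opening: 33.3
```

Emit:
{"fn": "step_arm", "kwargs": {"moves": [2,0,0,0,2,0,0,0,1,0,0,0,1,0,0,0,1,0,0,0,0,0,0,0]}}

```text
t: 11.42
tcp_pos: [586.1, -56.1, 90.0]
eef_rot: [-2.143, 0.163, 2.141]
force: [-1.1, -0.3, -0.1]
opening: 32.6
```

Emit:
{"fn": "step_arm", "kwargs": {"moves": [1,0,0,0,0,0,0,0]}}

```text
t: 11.58
tcp_pos: [586.6, -56.1, 89.9]
eef_rot: [-2.144, 0.164, 2.14]
force: [-0.7, 0.1, 5.7]
opening: 33.2
```

Emit:
{"fn": "step_arm", "kwargs": {"moves": [-5,0,0,0,-25,0,0,0,-40,0,0,0,-25,0,0,0,0,0,0,0]}}

```text
t: 12.0
tcp_pos: [589.6, -57.2, 190.7]
eef_rot: [-2.155, 0.166, 2.132]
force: [1.2, -0.7, -1.0]
opening: 33.0
```

```bash
python3 plan.py 517 345 181 -0.367; python3 - <<'E'
from h import *
for n in("scene",):
    im=bot.capture(n)[:,:,::-1]
    if n=="scene": im=cv2.resize(im[120:310,240:400],None,fx=3.1,fy=3.1,interpolation=2)
    cv2.imwrite(f"pics/{n}6.png",im)
E
```

```text
t 12.0 tcp [589.6 -57.2 190.7] yaw of tool y +90: -8.71 tilt [ 0.011 -0.003 -1.   ] F [ 1.2 -0.7 -1. ] open 33.0 j [-0.3   0.22  1.59 -0.    1.32  1.43]
[0.7, -35.1, 12.1, -0.033, 0.7, -35.5, 10.9, -0.033, 0.7, -35.9, 9.7, -0.033, 0.7, -36.2, 8.5, -0.033, 0.7, -36.4, 7.3, -0.033, 0.7, -36.7, 6.1, -0.033, 0.7, -36.8, 4.8, -0.033, 0.7, -37.0, 3.6, -0.033]
[0.7, -37.1, 2.4, -0.033, 0.7, -37.1, 1.1, -0.033, 0.7, -37.2, -0.1, -0.033]
```

View pics/scene6.png

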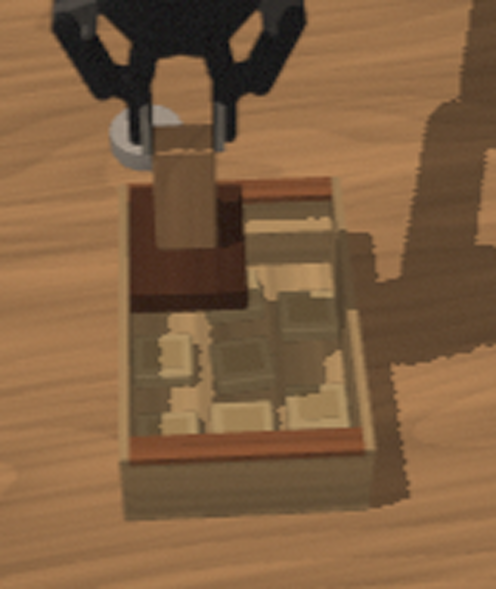

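```bash
python3 plan.py 517 330 150 0 
```

```text
t 12.05 tcp [588.1 -56.8 187.5] yaw of tool y +90: -8.72 tilt [ 0.007 -0.002 -1.   ] F [-0.4  0.2 -2.7] open 33.0 j [-0.3   0.23  1.59 -0.    1.32  1.43]
[3.6, -37.2, 12.9, 0.0, 3.6, -37.2, 12.9, 0.0, 3.6, -37.2, 12.9, 0.0, 3.6, -37.2, 12.9, 0.0, 3.6, -37.2, 12.9, 0.0, 3.6, -37.2, 12.9, 0.0, 3.6, -37.2, 12.9, 0.0, 3.6, -37.2, 12.9, 0.0]
[3.6, -37.2, 12.9, 0.0, 3.6, -37.2, 12.9, 0.0]
```

Emit:
{"fn": "step_arm", "kwargs": {"moves": [0,-37,13,0,0,-37,13,0,0,-37,13,0,0,-37,13,0,0,-37,13,0,5,-37,13,0,10,-37,13,0,10,-37,13,0]}}

```text
t: 12.72
tcp_pos: [526.3, 253.8, 156.8]
eef_rot: [-2.141, 0.164, 2.144]
force: [0.6, 0.6, -2.5]
opening: 33.2
```

Emit:
{"fn": "step_arm", "kwargs": {"moves": [10,-37,13,0,10,-37,12,0,20,0,0,0,20,0,0,0,5,0,0,0,0,0,0,0]}}

```text
t: 13.22
tcp_pos: [511.4, 328.1, 89.8]
eef_rot: [-2.137, 0.167, 2.151]
force: [0.4, 0.3, -2.0]
opening: 32.9
```

```bash
python3 plan.py; python3 - <<'E'
from h import *
im=bot.capture("top")[:,:,::-1]; cv2.imwrite("pics/top7.png",cv2.resize(im[90:230,255:380],None,fx=4,fy=4,interpolation=2))
im=bot.capture("scene")[:,:,::-1]; cv2.imwrite("pics/scene7.png",im)
E
```

```text
t 13.22 tcp [511.4 328.1  89.8] yaw of tool y +90: -8.71 tilt [-0.007 -0.003 -1.   ] F [ 0.4  0.3 -2. ] open 32.9 j [ 0.38  0.38  1.61 -0.    1.16  2.1 ]
```

View pics/top7.png

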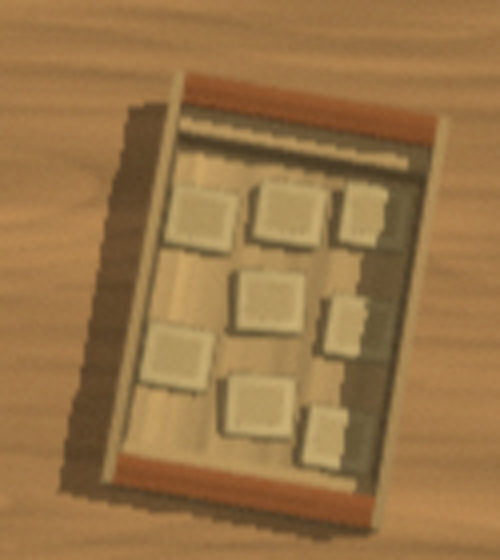

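View pics/scene7.png

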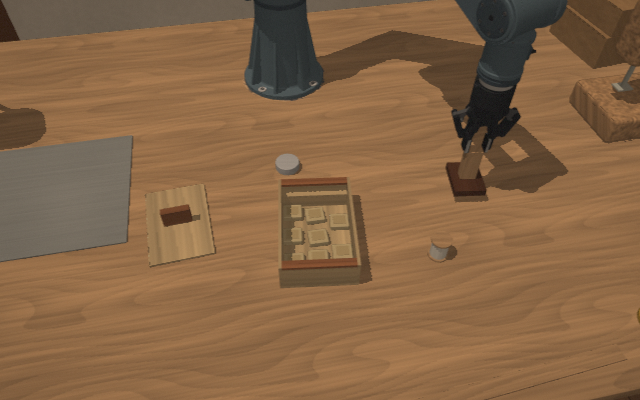

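All eight cakes lie flat, uniform in size in top7 (e.g. (202,218), (176,357), (350,325)). Lower the tamper the last 20 mm.

Emit:
{"fn": "step_arm", "kwargs": {"moves": [8,0,0,0,5,0,0,0,3,0,0,0,1,0,0,0,1,0,0,0,0,0,0,0]}}

```text
t: 13.82
tcp_pos: [514.4, 329.2, 75.6]
eef_rot: [-2.142, 0.163, 2.142]
force: [-0.2, 0.6, -1.6]
opening: 33.1
```

Emit:
{"fn": "step_arm", "kwargs": {"moves": [1,0,0,0,0,0,0,0]}}

```text
t: 13.98
tcp_pos: [514.5, 329.3, 74.7]
eef_rot: [-2.142, 0.163, 2.142]
force: [0.4, -0.2, -2.4]
opening: 33.0
```

Emit:
{"fn": "step_arm", "kwargs": {"moves": [2,0,0,0,1,0,0,0,1,0,0,0,0,0,0,0]}}

```text
t: 14.32
tcp_pos: [514.1, 329.2, 70.3]
eef_rot: [-2.142, 0.164, 2.143]
force: [0.4, 0.2, -2.8]
opening: 33.0
```

Emit:
{"fn": "step_arm", "kwargs": {"moves": [0.5,0,0,0,0.5,0,0,0,0,0,0,0]}}

```text
t: 14.57
tcp_pos: [514.5, 329.4, 70.0]
eef_rot: [-2.143, 0.163, 2.142]
force: [-1.5, -0.1, 0.1]
opening: 32.7
```

Seated. Open, then rise.

Emit:
{"fn": "step_arm", "kwargs": {"moves": [0,0,0,0,0,0,0,0,0,0,0,0,0,0,0,0,0,0,0,0,0,0,0,0], "claw": -1}}

```text
t: 15.07
tcp_pos: [514.5, 329.2, 69.7]
eef_rot: [-2.142, 0.163, 2.142]
force: [-0.5, 0.0, 0.1]
opening: 85.4
```

Emit:
{"fn": "step_arm", "kwargs": {"moves": [-10,0,0,0,-25,0,0,0,-35,0,0,0,-40,0,0,0,-10,0,0,0]}}

```text
t: 15.48
tcp_pos: [517.7, 330.7, 197.7]
eef_rot: [-2.151, 0.158, 2.13]
force: [1.6, 0.6, 1.3]
opening: 85.3
```

```bash
python3 plan.py 489.8 -305.3 175 -0.204;  python3 - <<'E'
from h import *
im=bot.capture("scene")[:,:,::-1]; cv2.imwrite("pics/scene8.png",cv2.resize(im[60:240,380:560],None,fx=3,fy=3,interpolation=2))
E
```

```text
t 15.48 tcp [517.7 330.7 197.7] yaw of tool y +90: -8.71 tilt [ 0.01   0.004 -1.   ] F [1.6 0.6 1.3] open 85.3 j [0.38 0.27 1.52 0.   1.34 2.1 ]
[1.2, 39.6, -4.3, -0.013, 1.2, 39.6, -3.8, -0.013, 1.2, 39.7, -3.3, -0.013, 1.2, 39.7, -2.8, -0.013, 1.2, 39.7, -2.3, -0.013, 1.2, 39.8, -1.8, -0.013, 1.2, 39.8, -1.2, -0.013, 1.2, 39.8, -0.7, -0.013]
[1.2, 39.8, -0.2, -0.013, 1.2, 39.8, 0.3, -0.013, 1.2, 39.8, 0.8, -0.013, 1.2, 39.8, 1.3, -0.013, 1.2, 39.8, 1.8, -0.013, 1.2, 39.7, 2.3, -0.013, 1.2, 39.7, 2.8, -0.013, 1.2, 39.7, 3.3, -0.013]
```

View pics/scene8.png

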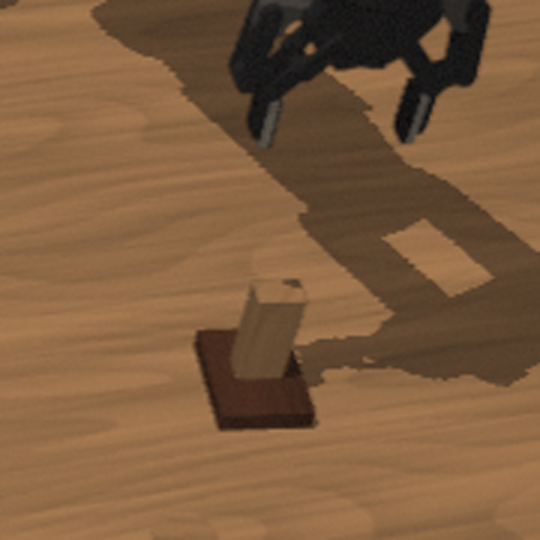

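Emit:
{"fn": "step_arm", "kwargs": {"moves": [0,40,-4,-0.013,0,40,-4,-0.013,0,40,-3,-0.013,0,40,-3,-0.013,0,40,-2,-0.013,0,40,-2,-0.013,0,40,-1,-0.013,0,40,-1,-0.013]}}

```text
t: 16.2
tcp_pos: [499.4, 7.1, 189.7]
eef_rot: [-2.198, 0.052, 2.197]
force: [1.7, -0.5, 0.4]
opening: 85.5
```

Emit:
{"fn": "step_arm", "kwargs": {"moves": [2,40,0,-0.013,2,40,0,-0.013,2,40,1,-0.013,2,40,1,-0.013,2,40,2,-0.013,2,40,2,-0.013,2,38,3,-0.013,0,0,0,0]}}

```text
t: 16.87
tcp_pos: [487.4, -275.7, 175.3]
eef_rot: [2.201, 0.039, -2.201]
force: [-0.7, 0.9, -0.6]
opening: 85.3
```

Emit:
{"fn": "step_arm", "kwargs": {"moves": [0,0,0,0,0,0,0,0]}}

```text
t: 17.03
tcp_pos: [488.1, -268.6, 175.2]
eef_rot: [2.2, 0.047, -2.202]
force: [-0.4, 0.2, 0.1]
opening: 85.6
```

```bash
python3 plan.py 489.8 -305.3 100 0;  python3 - <<'E'
from h import *
np.set_printoptions(precision=1,suppress=True)
im=bot.capture("wrist")[:,:,::-1]; cv2.imwrite("pics/w9.png",im)
W=bot.calibration("wrist");p=[489.8,-305.35,0,np.radians(2.98)]
print(proj(place(p,rect(16,60,46)),W),proj(place(p,rect(200,130,6)),W))
E
```

```text
t 17.03 tcp [ 488.1 -268.6  175.2] yaw of tool y +90: 2.4 tilt [-0.001  0.001 -1.   ] F [-0.4  0.2  0.1] open 85.6 j [-0.72  0.17  1.68  0.    1.29  0.81]
[25.0, 12.3, -0.1, 0.0, 25.0, 12.3, -0.1, 0.0, 25.0, 12.3, -0.1, 0.0]
[[323.5 173.8]
 [391.1 173.3]
 [390.  190.6]
 [323.5 191.1]] [[284.1  65.8]
 [426.3  64.4]
 [409.6 260.8]
 [290.8 261.7]]
```

View pics/w9.png

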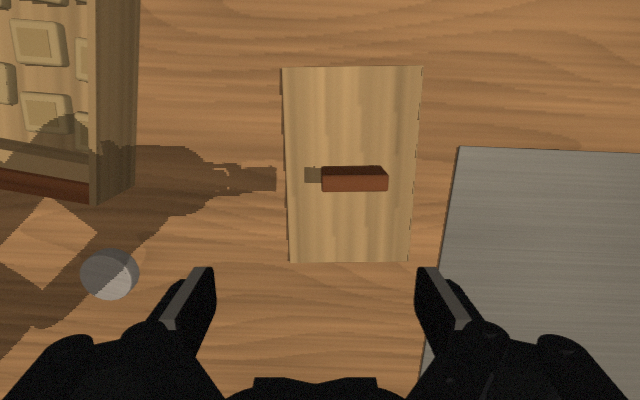

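Emit:
{"fn": "step_arm", "kwargs": {"moves": [35,12,0,-0.016,35,12,0,0,35,11,0,0,20,0,0,0,10,0,0,0,0,0,0,0,0,0,0,0]}}

```text
t: 17.67
tcp_pos: [490.9, -303.1, 41.2]
eef_rot: [2.191, 0.066, -2.191]
force: [0.4, 0.0, 0.1]
opening: 85.3
```

```bash
python3 plan.py 489.8 -303.2 17 0;  python3 - <<'E'
from h import *
np.set_printoptions(precision=1,suppress=True)
im=bot.capture("wrist")[:,:,::-1]; cv2.imwrite("pics/w10.png",im)
im=bot.capture("scene")[:,:,::-1]; cv2.imwrite("pics/s10.png",cv2.resize(im[130:290,110:270],None,fx=3.5,fy=3.5,interpolation=2))
E
```

```text
t 17.67 tcp [ 490.9 -303.1   41.2] yaw of tool y +90: 3.46 tilt [ 0.  0. -1.] F [0.4 0.  0.1] open 85.3 j [-0.76  0.38  1.72  0.    1.04  0.75]
[24.2, 0.0, 1.1, 0.0]
```

View pics/w10.png

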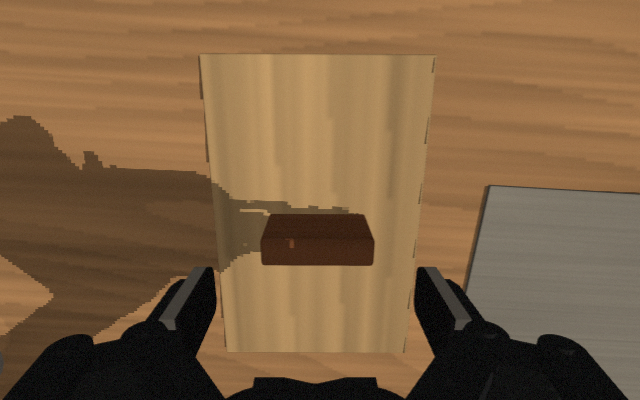

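View pics/s10.png

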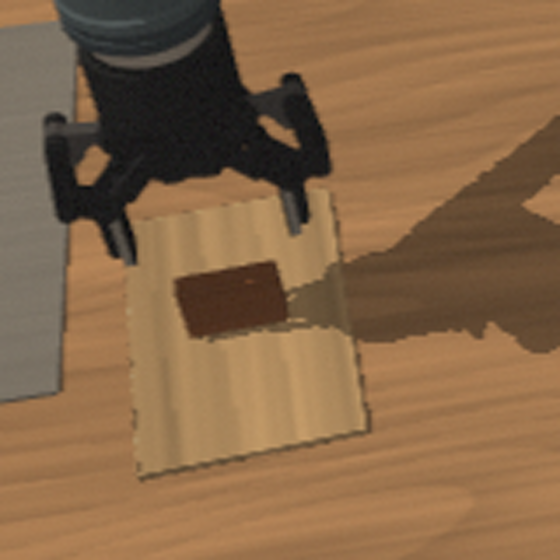

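Emit:
{"fn": "step_arm", "kwargs": {"moves": [15,0,1,0,9,0,0,0,0,0,0,0,0,0,0,0]}}

```text
t: 18.1
tcp_pos: [489.4, -304.0, 17.0]
eef_rot: [2.191, 0.065, -2.192]
force: [0.0, 0.2, 0.8]
opening: 85.5
```

Emit:
{"fn": "step_arm", "kwargs": {"moves": [0,0,0,0,0,0,0,0,0,0,0,0,0,0,0,0,0,0,0,0,0,0,0,0], "claw": 1}}

```text
t: 18.6
tcp_pos: [491.7, -305.7, 20.1]
eef_rot: [2.195, 0.061, -2.185]
force: [-0.3, 3.0, 12.8]
opening: 12.3
```

```bash
python3 plan.py;  python3 - <<'E'
from h import *
im=bot.capture("wrist")[:,:,::-1]; cv2.imwrite("pics/w11.png",im)
im=bot.capture("scene")[:,:,::-1]; cv2.imwrite("pics/s11.png",cv2.resize(im[130:290,110:270],None,fx=3.5,fy=3.5,interpolation=2))
E
```

```text
t 18.6 tcp [ 491.7 -305.7   20.1] yaw of tool y +90: 3.37 tilt [ 0.004 -0.003 -1.   ] F [-0.3  3.  12.8] open 12.3 j [-0.76  0.42  1.72  0.    1.    0.75]
```

View pics/w11.png

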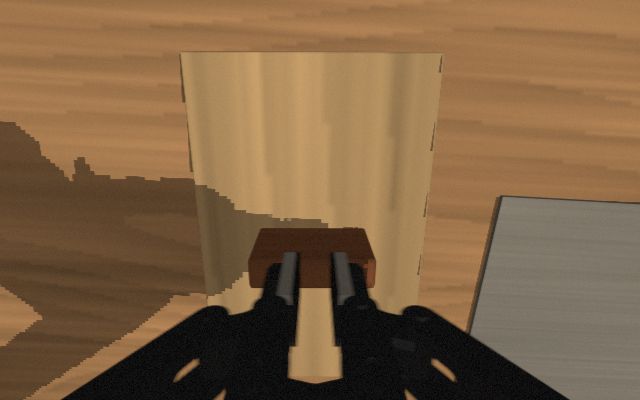

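View pics/s11.png

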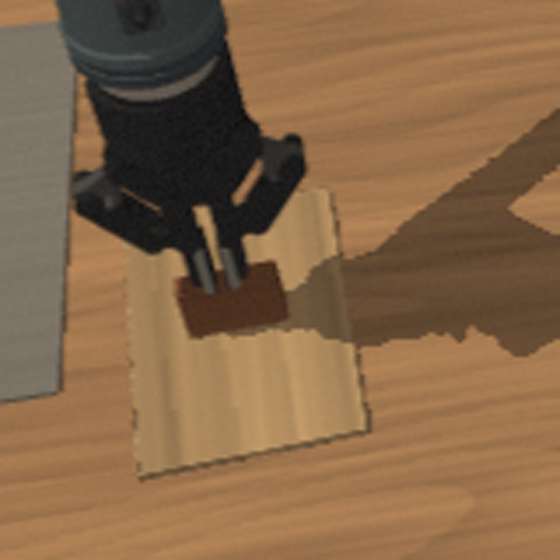

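```bash
python3 - <<'E'
from h import *
np.set_printoptions(precision=1,suppress=True)
s=bot.state();W=bot.calibration("wrist");S=bot.calibration("scene")
t=s["tcp_pos"];print("tcp px wrist",proj([t,t-[0,0,8],t+[0,0,11]],W)); print("scene",(proj([t,t-[0,0,8],t+[0,0,11]],S)-[110,130])*3.5)
p=[489.8,-303.2,0,np.radians(3.3)]
for z in(46,6):print(z,proj(place(p,rect(16,60,z)),W),(proj(place(p,rect(16,60,z)),S)-[110,130])*3.5)
E
python3 - <<'E'
import cv2
im=cv2.imread("pics/w11.png");cv2.imwrite("pics/w11c.png",cv2.resize(im[210:350,220:400],None,fx=4,fy=4,interpolation=2))
E
```

```text
tcp px wrist [[315.2 244. ]
 [315.2 238. ]
 [315.4 253.2]]
scene [[235.  307.1]
 [237.6 315.6]
 [231.3 295.1]]
46 [[244.5 255.8]
 [374.4 255.6]
 [372.6 286. ]
 [246.5 286.1]] [[283.5 275.5]
 [179.6 295.2]
 [178.  275.2]
 [280.9 255.9]]
6 [[257.7 223.8]
 [362.6 223.8]
 [361.5 249.2]
 [259.1 249.3]] [[295.4 318.9]
 [194.4 338.4]
 [192.7 318.5]
 [292.7 299.3]]
```

View pics/w11c.png

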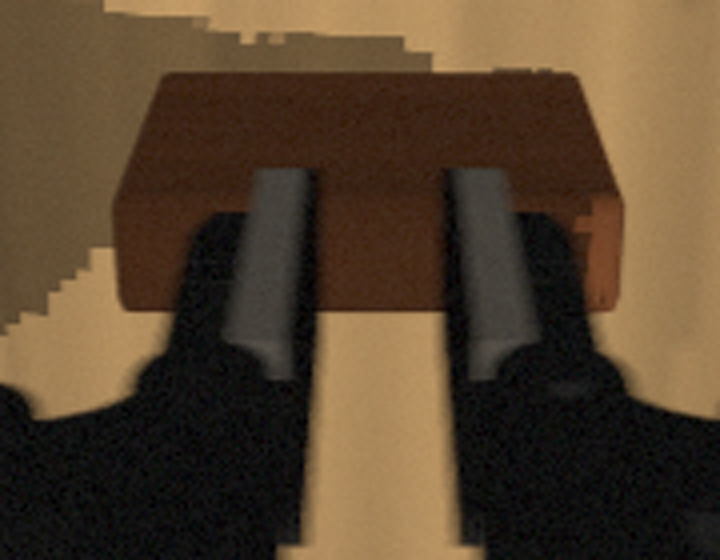

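```bash
python3 - <<'E'
from h import *
np.set_printoptions(precision=1,suppress=True)
# open-gripper pose of w10: TCP 490.9,-303.1,41.2
s=bot.state();W=bot.calibration("wrist");S=bot.calibration("scene")
Rm=R.from_rotvec(s["eef_rot"]).as_matrix();Tt=np.eye(4);Tt[:3,:3]=Rm;Tt[:3,3]=s["tcp_pos"]
C=np.linalg.inv(Tt)@W["pose"];print(C)
def tri(uw,us,tcp,rot):
    T=np.eye(4);T[:3,:3]=R.from_rotvec(rot).as_matrix();T[:3,3]=tcp
    Wc=dict(camera_matrix=W["camera_matrix"],pose=T@C)
    r=least_squares(lambda p:np.concatenate([proj(p,Wc)[0]-uw,proj(p,S)[0]-us]),np.array(tcp,float))
    return T,r.x,r.fun
for uw,us in[((205,267),(128,262)),((429,267),(296,232))]:
    T,x,f=tri(uw,np.array(us)/3.5+[110,130],[490.9,-303.1,41.2],[2.191,.066,-2.191]);print(x,f,T[:3,:3].T@(x-T[:3,3]))
for uw,us in[((290,252),(210,290)),((337,252),(240,287))]:
    T,x,f=tri(uw,np.array(us)/3.5+[110,130],s["tcp_pos"],s["eef_rot"]);print(x,f,T[:3,:3].T@(x-T[:3,3]))
E
```

```text
[[   0.     0.3   -1.  -170.3]
 [   1.     0.     0.    -0.2]
 [   0.    -1.    -0.3  -79.8]
 [   0.     0.     0.     1. ]]
[ 574.6 -300.4  218.5] [ -0.2   0.3  11.7 -26. ] [-177.3    2.3  -83.7]
[ 571.2 -297.6  212.7] [  0.1   0.  -33.9 -16.7] [-171.5   -0.7  -80.5]
[ 514.5 -295.6   76.4] [ 1.5 -0.7  7.  -5.6] [-56.5  -8.7 -23.6]
[ 495.5 -315.3   36.4] [-2.   0.3 -7.6  2.6] [-16.5   9.7  -3.3]
```

```bash
python3 - <<'E'
from h import *
np.set_printoptions(precision=1,suppress=True)
s=bot.state();W=bot.calibration("wrist");S=bot.calibration("scene")
Rm=R.from_rotvec(s["eef_rot"]).as_matrix();Tt=np.eye(4);Tt[:3,:3]=Rm;Tt[:3,3]=s["tcp_pos"]
C=np.linalg.inv(Tt)@W["pose"]
def tri(uw,us,tcp,rot):
    T=np.eye(4);T[:3,:3]=R.from_rotvec(rot).as_matrix();T[:3,3]=tcp
    Wc=dict(camera_matrix=W["camera_matrix"],pose=T@C)
    r=least_squares(lambda p:np.concatenate([proj(p,Wc)[0]-uw,proj(p,S)[0]-us]),np.array(tcp,float))
    return T,r.x,r.fun
for uw,us in[((211,267),(296,232)),((421,267),(130,264))]:
    T,x,f=tri(uw,np.array(us)/3.5+[110,130],[490.9,-303.1,41.2],[2.191,.066,-2.191]);print(x,f,"tool",T[:3,:3].T@(x-T[:3,3]))
for uw,us in[((290,252),(240,287)),((337,252),(210,290))]:
    T,x,f=tri(uw,np.array(us)/3.5+[110,130],s["tcp_pos"],s["eef_rot"]);print(x,f,"tool",T[:3,:3].T@(x-T[:3,3]))
E
```

```text
[ 497.3 -259.1   82.9] [ 0.  -0.   0.1 -0.1] tool [-41.7 -43.5  -9.1]
[ 496.5 -350.9   71.7] [0.4 0.2 2.  0.9] tool [-30.5  48.1  -2.7]
[ 501.7 -294.1   50.9] [ 0.4 -0.2  1.5 -1.3] tool [-31.  -11.1 -10.8]
[ 501.9 -315.    49.2] [-0.   0.  -0.1  0. ] tool [-29.3   9.7  -9.8]
```

```bash
python3 - <<'E'
from h import *
np.set_printoptions(precision=1,suppress=True)
s=bot.state();W=bot.calibration("wrist");S=bot.calibration("scene")
Rm=R.from_rotvec(s["eef_rot"]).as_matrix();Tt=np.eye(4);Tt[:3,:3]=Rm;Tt[:3,3]=s["tcp_pos"]
C=np.linalg.inv(Tt)@W["pose"]
def tri(uw,us,tcp,rot):
    T=np.eye(4);T[:3,:3]=R.from_rotvec(rot).as_matrix();T[:3,3]=tcp
    Wc=dict(camera_matrix=W["camera_matrix"],pose=T@C)
    r=least_squares(lambda p:np.concatenate([proj(p,Wc)[0]-uw,proj(p,S)[0]-us]),np.array(tcp,float))
    return T,r.x,r.fun
for uw,us in[((270,254),(318,288)),((362,254),(255,288))]:
    T,x,f=tri(uw,np.array(us)/2.5+[220,70],[625.8,-1.1,178],[-2.141,.163,2.143]);print(x,f,"tool",T[:3,:3].T@(x-T[:3,3]))
p=[624,-.5,108,np.radians(-8.6)]
print((proj(place(p,rect(24,36,100)),S)-[220,70])*2.5)
E
```

```text
[632.6  19.9 196.7] [ 0.3 -0.   0.9 -0.2] tool [-18.7 -21.8  -3.5]
[626.3 -24.  197.7] [0.2 0.1 0.8 0.5] tool [-19.8  22.6  -3.9]
[[316.9 283.4]
 [264.9 285.2]
 [262.8 260.5]
 [313.9 258.8]]
```

Emit:
{"fn": "step_arm", "kwargs": {"moves": [-15,0,0,0,-15,0,0,0,-10,0,0,0]}}

```text
t: 18.95
tcp_pos: [489.9, -304.7, 58.2]
eef_rot: [2.192, 0.063, -2.19]
force: [0.2, 0.5, 0.3]
opening: 0.2
```

Emit:
{"fn": "step_arm", "kwargs": {"moves": [0,0,0,0,0,0,0,0,0,0,0,0,0,0,0,0,0,0,0,0], "claw": -1}}

```text
t: 19.37
tcp_pos: [488.8, -303.7, 55.6]
eef_rot: [2.191, 0.066, -2.194]
force: [-1.1, -0.3, 0.4]
opening: 60.4
```

```bash
python3 plan.py;  python3 - <<'E'
from h import *
np.set_printoptions(precision=1,suppress=True)
W=bot.calibration("wrist")
im=bot.capture("wrist")[:,:,::-1]; cv2.imwrite("pics/w12.png",im)
im=bot.capture("scene")[:,:,::-1]; cv2.imwrite("pics/s12.png",cv2.resize(im[110:290,110:270],None,fx=3.3,fy=3.3,interpolation=2))
p=[489.8,-303.2,0,np.radians(3.3)]
print(proj(place(p,rect(16,60,46)),W))
E
```

```text
t 19.37 tcp [ 488.8 -303.7   55.6] yaw of tool y +90: 3.36 tilt [-0.001  0.001 -1.   ] F [-1.1 -0.3  0.4] open 60.4 j [-0.76  0.36  1.71 -0.    1.07  0.75]
[[260.7 221.8]
 [368.3 221.9]
 [366.9 248. ]
 [262.  247.8]]
```

View pics/w12.png

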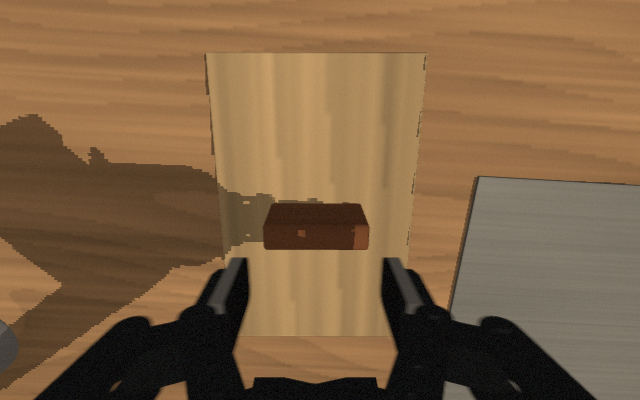

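View pics/s12.png

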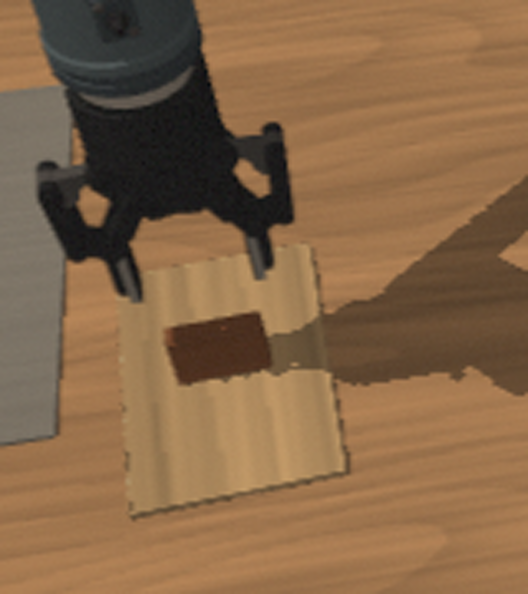

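```bash
cat > tri.py <<'E'
from h import *
np.set_printoptions(precision=1,suppress=True)
S=bot.calibration("scene")
def tri(uw,us,W,tcp,rot):
    r=least_squares(lambda p:np.concatenate([proj(p,W)[0]-uw,proj(p,S)[0]-us]),np.array(tcp,float))
    return r.x,r.fun,R.from_rotvec(rot).as_matrix().T@(r.x-tcp)
E
python3 - <<'E'
from tri import *
s=bot.state();W=bot.calibration("wrist")
im=cv2.imread("pics/w12.png");cv2.imwrite("pics/w12c.png",cv2.resize(im[240:360,190:440],None,fx=3,fy=3,interpolation=2))
im=cv2.imread("pics/s12.png");cv2.imwrite("pics/s12c.png",cv2.resize(im[100:420,20:340],None,fx=2,fy=2,interpolation=2))
for uw,us in[((244,259),(267,277)),((386,259),(135,300))]:
    print(*tri(uw,(np.array(us)+.5)/3.3-.5+[110,110],W,s["tcp_pos"],s["eef_rot"]))
E
```

```text
[ 490.4 -270.    80. ] [-0.4  0.3 -1.3  1.8] [-24.1 -33.7  -3.4]
[ 496.7 -336.2   84.4] [1.1 0.2 4.7 0.5] [-28.6  32.7  -5.8]
```

View pics/w12c.png

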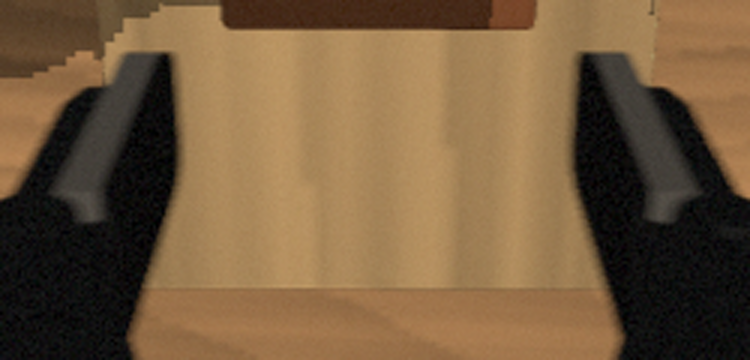

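View pics/s12c.png

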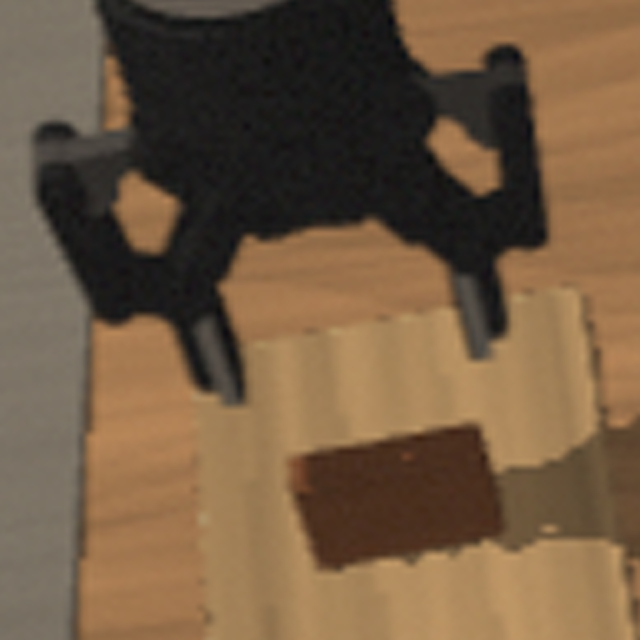

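Emit:
{"fn": "step_arm", "kwargs": {"moves": [20,0,0,0,20,0,-1,0,10,0,0,0,6,0,0,0,0,0,0,0], "claw": -1}}

```text
t: 19.88
tcp_pos: [489.3, -303.2, -1.0]
eef_rot: [2.19, 0.067, -2.195]
force: [0.4, 0.5, 0.3]
opening: 85.2
```

Emit:
{"fn": "step_arm", "kwargs": {"moves": [4,0,0,0,3,0,0,0,2,0,0,0,0,0,0,0]}}

```text
t: 20.22
tcp_pos: [490.4, -304.2, -8.3]
eef_rot: [2.192, 0.064, -2.191]
force: [0.3, 0.4, -0.9]
opening: 85.5
```

```bash
python3 plan.py;  python3 - <<'E'
from h import *
im=bot.capture("wrist")[:,:,::-1]; cv2.imwrite("pics/w13.png",im)
im=bot.capture("scene")[:,:,::-1]; cv2.imwrite("pics/s13.png",cv2.resize(im[130:270,120:260],None,fx=4,fy=4,interpolation=2))
E
```

```text
t 20.22 tcp [ 490.4 -304.2   -8.3] yaw of tool y +90: 3.37 tilt [ 0. -0. -1.] F [ 0.3  0.4 -0.9] open 85.5 j [-0.76  0.46  1.73 -0.    0.95  0.75]
```

View pics/w13.png

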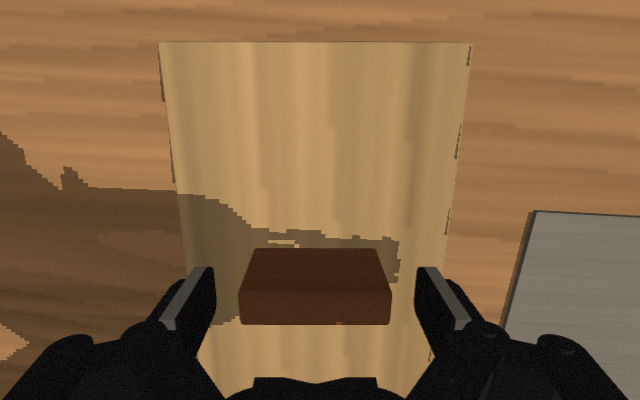

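View pics/s13.png

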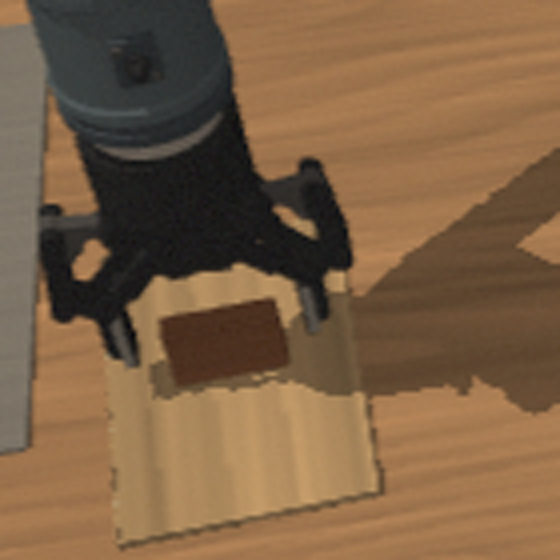

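Emit:
{"fn": "step_arm", "kwargs": {"moves": [3,0,0,0,0,0,0,0]}}

```text
t: 20.48
tcp_pos: [490.3, -304.1, -11.6]
eef_rot: [2.192, 0.065, -2.192]
force: [-0.1, 0.5, 0.6]
opening: 85.4
```

Emit:
{"fn": "step_arm", "kwargs": {"moves": [0,0,0,0,0,0,0,0,0,0,0,0,0,0,0,0,0,0,0,0], "claw": 1}}

```text
t: 20.9
tcp_pos: [490.7, -304.4, -11.0]
eef_rot: [2.192, 0.064, -2.191]
force: [1.0, -1.3, 1.6]
opening: 58.9
```

```bash
python3 plan.py;  python3 - <<'E'
from h import *
im=bot.capture("wrist")[:,:,::-1]; cv2.imwrite("pics/w14.png",im)
im=bot.capture("scene")[:,:,::-1]; cv2.imwrite("pics/s14.png",cv2.resize(im[130:270,120:260],None,fx=4,fy=4,interpolation=2))
E
```

```text
t 20.9 tcp [ 490.7 -304.4  -11. ] yaw of tool y +90: 3.37 tilt [ 0.001 -0.001 -1.   ] F [ 1.  -1.3  1.6] open 58.9 j [-0.76  0.47  1.73  0.    0.95  0.75]
```

View pics/w14.png

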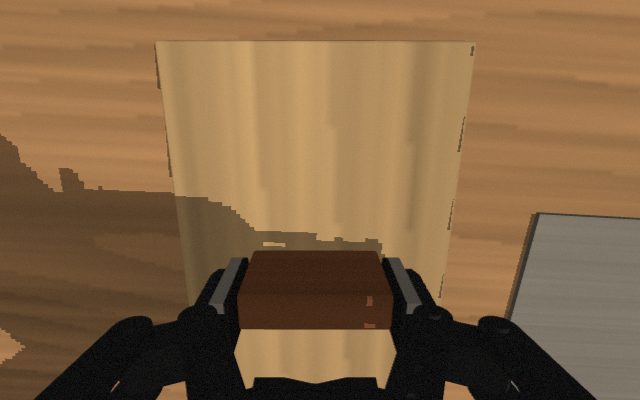

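View pics/s14.png

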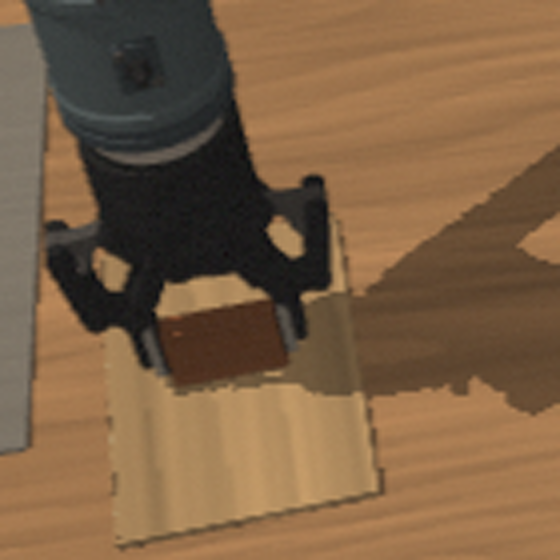

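Emit:
{"fn": "step_arm", "kwargs": {"moves": [-8,0,0,0,-22,0,0,0,-40,0,0,0,-40,0,0,0,0,0,0,0,0,0,0,0]}}

```text
t: 21.5
tcp_pos: [492.0, -305.6, 101.9]
eef_rot: [2.194, 0.06, -2.185]
force: [1.1, 0.2, -1.9]
opening: 58.7
```

```bash
python3 - <<'E'
import numpy as np
b=np.array([589.4,-25.2]);a=np.radians(-8.65);c,s=np.cos(a),np.sin(a)
for x in(-8,5):print(x,b+[c*x,s*x])
E
python3 plan.py 581.5 -24.0 100 0.21;  python3 - <<'E'
from h import *
im=bot.capture("scene")[:,:,::-1]; cv2.imwrite("pics/s15.png",cv2.resize(im[80:270,100:300],None,fx=3.5,fy=3.1,interpolation=2))
E
```

```text
-8 [581.49099592 -23.99681489]
5 [594.34312755 -25.9519907 ]
t 21.5 tcp [ 492.  -305.6  101.9] yaw of tool y +90: 3.38 tilt [ 0.004 -0.004 -1.   ] F [ 1.1  0.2 -1.9] open 58.7 j [-0.76  0.3   1.69 -0.    1.15  0.75]
[0.1, -34.5, -13.2, 0.026, 0.1, -34.8, -12.3, 0.026, 0.1, -35.1, -11.4, 0.026, 0.1, -35.4, -10.5, 0.026, 0.1, -35.7, -9.6, 0.026, 0.1, -35.9, -8.6, 0.026, 0.1, -36.1, -7.7, 0.026, 0.1, -36.3, -6.7, 0.026]
```

View pics/s15.png

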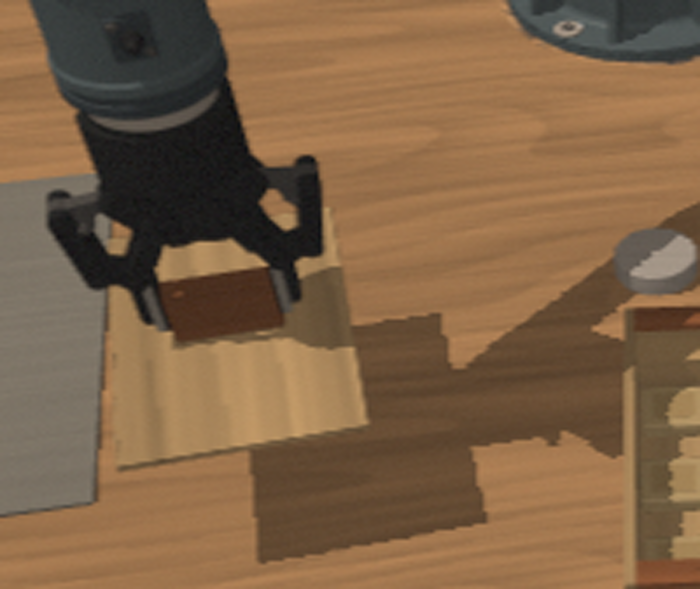

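Emit:
{"fn": "step_arm", "kwargs": {"moves": [0,-30,-12,0.026,0,-35,-12,0.026,0,-35,-11,0.026,0,-35,-11,0.026,0,-35,-10,0.026,0,-35,-9,0.026,0,-35,-8,0.026,0,-33,-7,0.026]}}

```text
t: 22.22
tcp_pos: [577.5, -30.9, 96.0]
eef_rot: [-2.138, 0.16, 2.148]
force: [1.0, -0.2, -2.2]
opening: 58.7
```

Emit:
{"fn": "step_arm", "kwargs": {"moves": [0,0,0,0,0,0,0,0,0,0,0,0]}}

```text
t: 22.47
tcp_pos: [577.7, -33.3, 96.7]
eef_rot: [-2.141, 0.159, 2.148]
force: [-0.3, -0.6, -1.9]
opening: 58.9
```

```bash
python3 plan.py 581.5 -24.0 100 0;  python3 - <<'E'
from h import *
im=bot.capture("wrist")[:,:,::-1]; cv2.imwrite("pics/w16.png",im)
im=bot.capture("scene")[:,:,::-1]; cv2.imwrite("pics/s16.png",cv2.resize(im[60:300,220:420],None,fx=2.5,fy=2.5,interpolation=2))
im=bot.capture("top")[:,:,::-1]; cv2.imwrite("pics/t16.png",cv2.resize(im[80:240,220:420],None,fx=3.5,fy=3.5,interpolation=2))
E
```

```text
t 22.47 tcp [577.7 -33.3  96.7] yaw of tool y +90: -8.48 tilt [-0.004  0.    -1.   ] F [-0.3 -0.6 -1.9] open 58.9 j [-0.26  0.31  1.68 -0.    1.15  1.46]
[-3.3, -9.8, -2.3, 0.0]
```

View pics/w16.png

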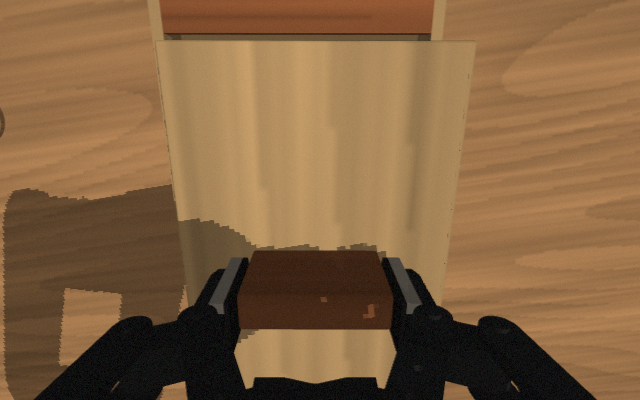

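View pics/s16.png

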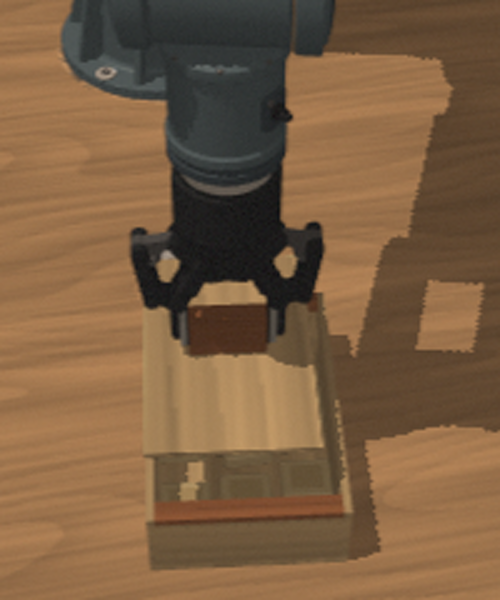

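View pics/t16.png

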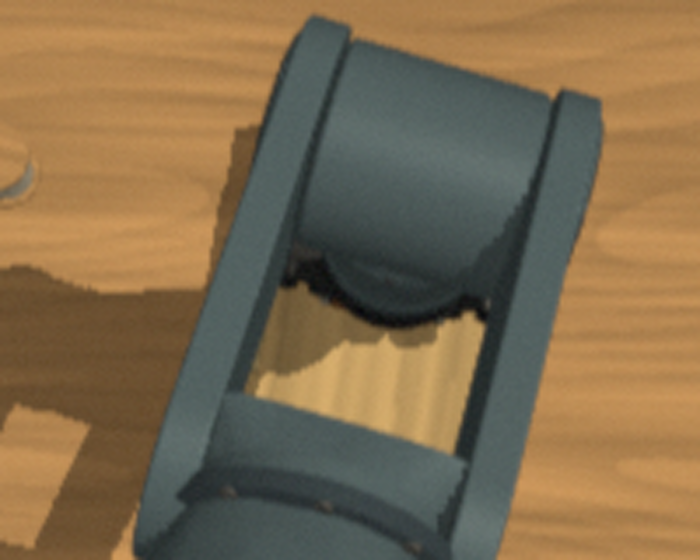

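```bash
cat > rel.py <<'E'
from h import *
np.set_printoptions(precision=1,suppress=True)
def rel(wl,wr,cl,cr,zc,zw=66,b=(589.4,-25.2,-8.65)):
    W=bot.calibration("wrist");a=np.radians(b[2]);M=np.array([[np.cos(a),np.sin(a)],[-np.sin(a),np.cos(a)]])
    for n,p,z in(("wallL",wl,zw),("wallR",wr,zw),("covL",cl,zc),("covR",cr,zc)):
        print(n,M@(ray(p,W,z)[:2]-np.array(b[:2])))
E
python3 - <<'E'
from rel import *
rel((164,34),(433,34),(157,41),(475,41),96.7+11+6)
im=cv2.imread("pics/w16.png");cv2.imwrite("pics/w16c.png",cv2.resize(im[0:90,130:500],None,fx=2.1,fy=4,interpolation=2))
E
```

```text
wallL [97.7 69.1]
wallR [ 97.7 -73.5]
covL [88.7 53.4]
covR [ 88.7 -76.1]
```

View pics/w16c.png

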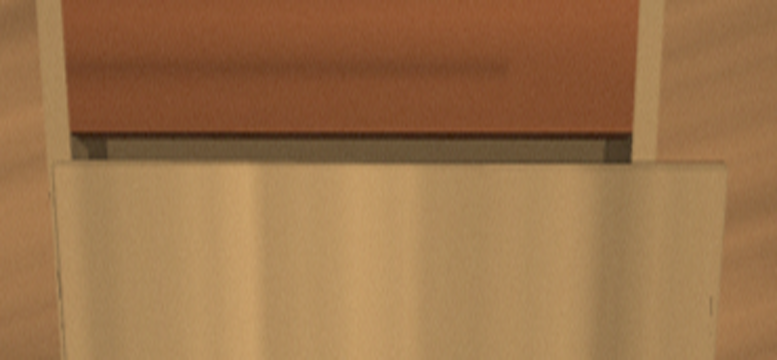

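Emit:
{"fn": "step_arm", "kwargs": {"moves": [0,-10,-3,0,10,0,0,0,10,0,0,0,8,0,0,0,0,0,0,0,0,0,0,0]}}

```text
t: 23.12
tcp_pos: [582.6, -24.0, 69.2]
eef_rot: [-2.141, 0.16, 2.146]
force: [-0.5, -0.0, -1.4]
opening: 59.2
```

```bash
python3 plan.py;  python3 - <<'E'
from h import *
im=bot.capture("wrist")[:,:,::-1]; cv2.imwrite("pics/w17.png",im);cv2.imwrite("pics/w17c.png",cv2.resize(im[0:90,130:500],None,fx=2.1,fy=4,interpolation=2))
im=bot.capture("scene")[:,:,::-1]; cv2.imwrite("pics/s17.png",cv2.resize(im[60:300,220:420],None,fx=2.5,fy=2.5,interpolation=2))
E
```

```text
t 23.12 tcp [582.6 -24.   69.2] yaw of tool y +90: -8.55 tilt [-0.003  0.001 -1.   ] F [-0.5 -0.  -1.4] open 59.2 j [-0.24  0.36  1.69 -0.    1.1   1.48]
```

View pics/w17c.png

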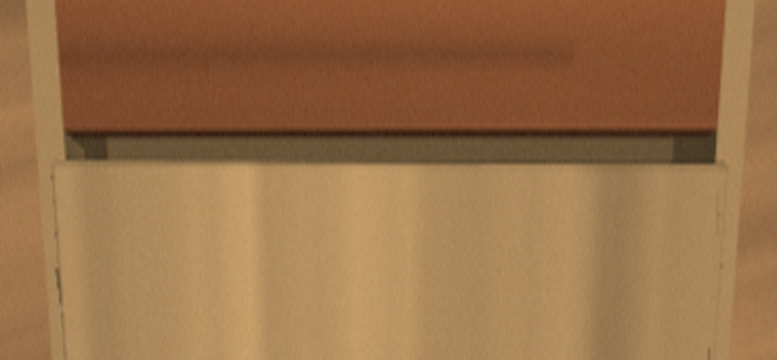

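View pics/s17.png

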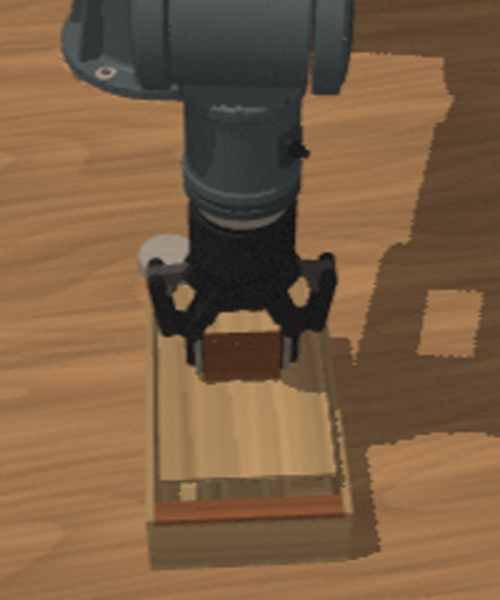

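```bash
python3 - <<'E'
from rel import *
u=lambda x,y:(x/2.1+130,y/4)
rel(u(65,131),u(716,131),u(54,164),u(727,164),69.2+11+6)
E
```

```text
wallL [98.2 71. ]
wallR [ 98.3 -71.1]
covL [92.3 65.4]
covR [ 92.5 -65.4]
```

Emit:
{"fn": "step_arm", "kwargs": {"moves": [6,0,0,0,4,0,0,0,2,0,0,0,2,0,0,0,2,0,0,0,2,0,0,0]}}

```text
t: 23.72
tcp_pos: [584.3, -24.2, 53.2]
eef_rot: [-2.145, 0.16, 2.143]
force: [-0.8, 1.1, 4.7]
opening: 58.8
```

Emit:
{"fn": "step_arm", "kwargs": {"moves": [2,0,0,0,2,0,0,0,2,0,0,0]}}

```text
t: 23.97
tcp_pos: [586.1, -24.5, 48.4]
eef_rot: [-2.149, 0.161, 2.139]
force: [4.0, 0.4, 5.4]
opening: 58.7
```

Emit:
{"fn": "step_arm", "kwargs": {"moves": [2,0,0,0,2,0,0,0,2,0,0,0]}}

```text
t: 24.22
tcp_pos: [587.2, -24.8, 43.0]
eef_rot: [-2.152, 0.161, 2.136]
force: [5.3, -0.5, 6.0]
opening: 58.5
```

```bash
python3 plan.py;  python3 - <<'E'
from h import *
im=bot.capture("wrist")[:,:,::-1]; cv2.imwrite("pics/w18.png",im)
im=bot.capture("scene")[:,:,::-1]; cv2.imwrite("pics/s18.png",cv2.resize(im[60:300,220:420],None,fx=2.5,fy=2.5,interpolation=2))
E
```

```text
t 24.22 tcp [587.2 -24.8  43. ] yaw of tool y +90: -8.57 tilt [ 0.007 -0.001 -1.   ] F [ 5.3 -0.5  6. ] open 58.5 j [-0.24  0.4   1.69  0.    1.04  1.48]
```

View pics/w18.png

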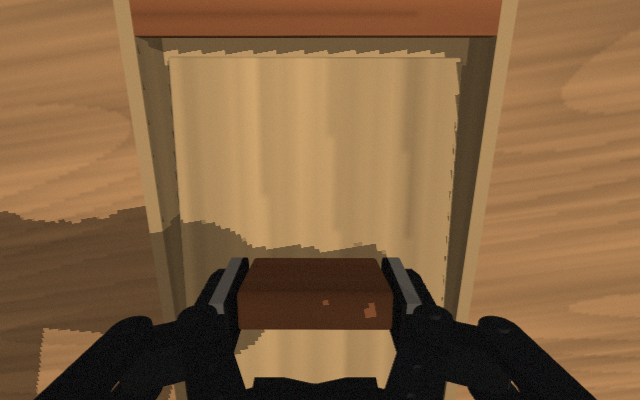

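View pics/s18.png

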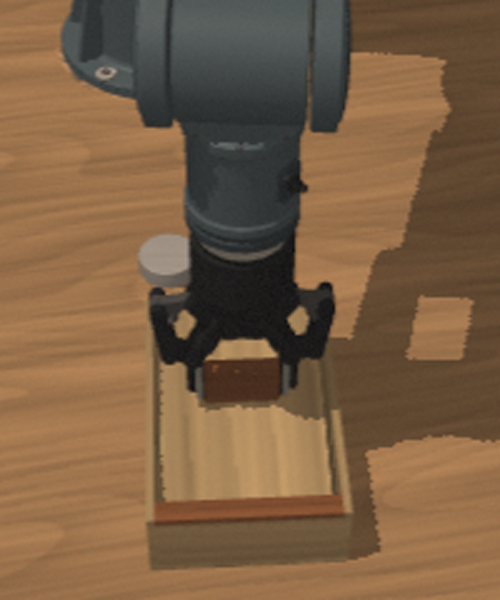

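Emit:
{"fn": "step_arm", "kwargs": {"moves": [2,0,0,0,2,0,0,0,2,0,0,0]}}

```text
t: 24.57
tcp_pos: [587.2, -24.9, 41.6]
eef_rot: [-2.151, 0.162, 2.138]
force: [-20.1, 3.3, 59.7]
opening: 59.2
```

Emit:
{"fn": "step_arm", "kwargs": {"moves": [2,0,0,0,1,0,0,0,0,0,0,0]}}

```text
t: 24.82
tcp_pos: [587.2, -24.8, 41.6]
eef_rot: [-2.151, 0.162, 2.138]
force: [-25.5, 2.6, 64.4]
opening: 59.2
```

```bash
python3 plan.py;  python3 - <<'E'
from h import *
im=bot.capture("wrist")[:,:,::-1]; cv2.imwrite("pics/w19.png",im)
im=bot.capture("scene")[:,:,::-1]; cv2.imwrite("pics/s19.png",cv2.resize(im[60:300,220:420],None,fx=2.5,fy=2.5,interpolation=2))
E
```

```text
t 24.82 tcp [587.2 -24.8  41.6] yaw of tool y +90: -8.53 tilt [ 0.006 -0.002 -1.   ] F [-25.5   2.6  64.4] open 59.2 j [-0.24  0.4   1.69 -0.    1.04  1.48]
```

View pics/w19.png

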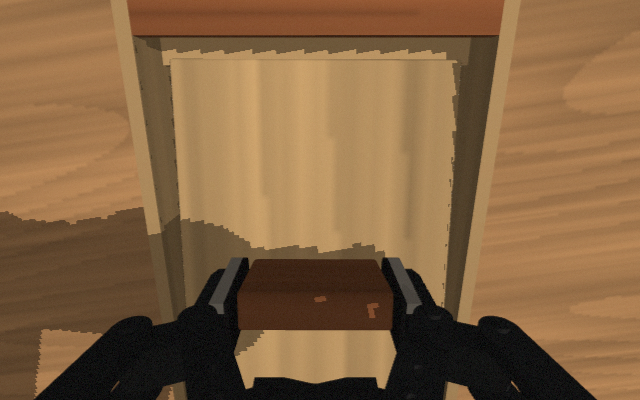

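View pics/s19.png

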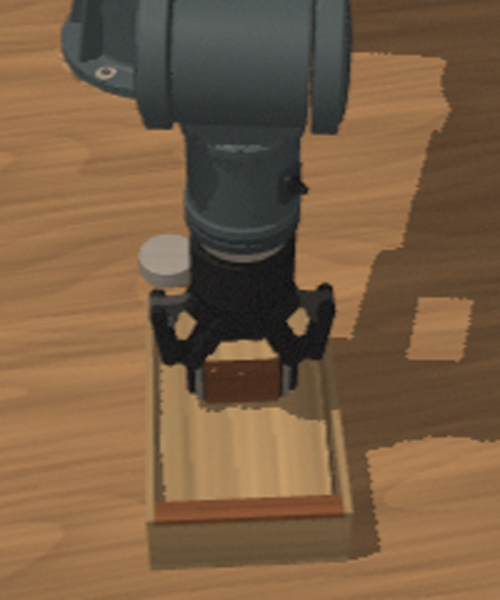

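Emit:
{"fn": "step_arm", "kwargs": {"moves": [-6,0,0,0,-4,0,0,0,-3,0,0,0,0,0,0,0]}}

```text
t: 25.25
tcp_pos: [583.7, -24.0, 44.6]
eef_rot: [-2.144, 0.16, 2.144]
force: [-0.1, -0.3, -2.3]
opening: 59.0
```

```bash
python3 plan.py;  python3 - <<'E'
from h import *
im=bot.capture("wrist")[:,:,::-1]; cv2.imwrite("pics/w20.png",im)
E
```

```text
t 25.25 tcp [583.7 -24.   44.6] yaw of tool y +90: -8.54 tilt [ 0.  0. -1.] F [-0.1 -0.3 -2.3] open 59.0 j [-0.24  0.39  1.7   0.    1.05  1.48]
```

View pics/w20.png

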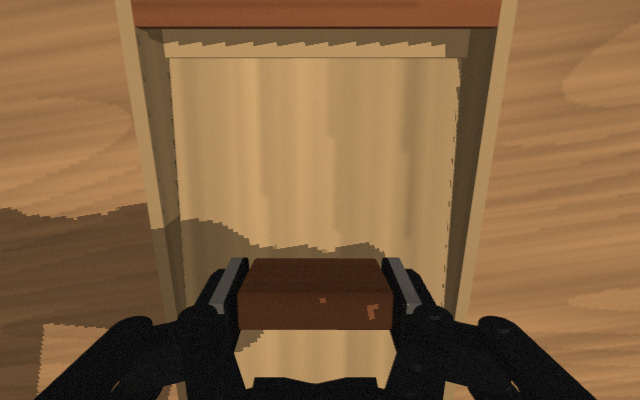

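Emit:
{"fn": "step_arm", "kwargs": {"moves": [-2,0,5,0,0,0,5,0,0,0,0,0,2,0,0,0,2,0,0,0]}}

```text
t: 25.72
tcp_pos: [573.9, -22.6, 42.7]
eef_rot: [-2.144, 0.16, 2.144]
force: [-0.8, -0.9, 5.8]
opening: 59.2
```

Emit:
{"fn": "step_arm", "kwargs": {"moves": [2,0,0,0,1,0,0,0,0,0,0,0]}}

```text
t: 25.97
tcp_pos: [574.8, -22.7, 40.3]
eef_rot: [-2.145, 0.16, 2.142]
force: [0.1, 1.0, 4.4]
opening: 58.7
```

Emit:
{"fn": "step_arm", "kwargs": {"moves": [1,0,0,0,1,0,0,0,0,0,0,0]}}

```text
t: 26.22
tcp_pos: [575.3, -22.8, 38.7]
eef_rot: [-2.147, 0.161, 2.141]
force: [1.0, 0.9, 5.7]
opening: 59.4
```

Emit:
{"fn": "step_arm", "kwargs": {"moves": [1,0,0,0,1,0,0,0,0,0,0,0]}}

```text
t: 26.47
tcp_pos: [575.8, -22.9, 37.0]
eef_rot: [-2.148, 0.161, 2.14]
force: [2.1, 0.2, 6.2]
opening: 58.8
```

Emit:
{"fn": "step_arm", "kwargs": {"moves": [1,0,0,0,0.5,0,0,0,0,0,0,0]}}

```text
t: 26.72
tcp_pos: [576.2, -22.9, 35.6]
eef_rot: [-2.149, 0.161, 2.139]
force: [2.4, 0.8, 5.6]
opening: 58.9
```

```bash
python3 plan.py;  python3 - <<'E'
from h import *
im=bot.capture("wrist")[:,:,::-1]; cv2.imwrite("pics/w21.png",im);cv2.imwrite("pics/w21c.png",cv2.resize(im[0:160,100:530],None,fx=1.8,fy=3,interpolation=2))
im=bot.capture("scene")[:,:,::-1]; cv2.imwrite("pics/s21.png",cv2.resize(im[60:300,220:420],None,fx=2.5,fy=2.5,interpolation=2))
E
```

```text
t 26.72 tcp [576.2 -22.9  35.6] yaw of tool y +90: -8.56 tilt [ 0.004 -0.001 -1.   ] F [2.4 0.8 5.6] open 58.9 j [-0.25  0.39  1.72  0.    1.03  1.47]
```

View pics/w21c.png

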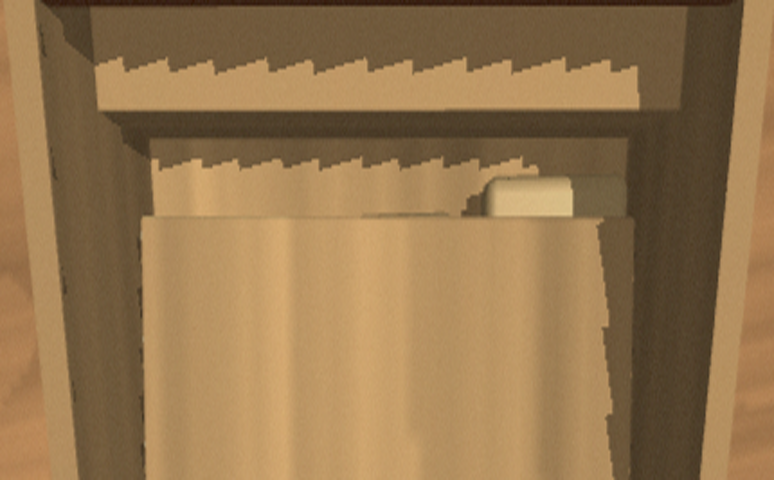

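View pics/s21.png

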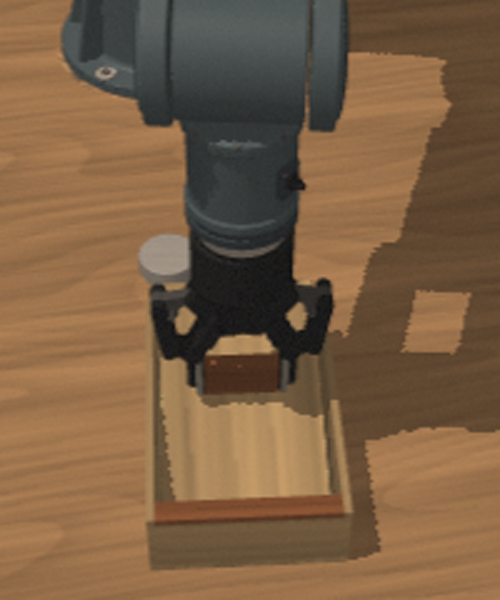

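```bash
cat > edge.py <<'E'
from h import *
from scipy.optimize import brentq
np.set_printoptions(precision=1,suppress=True)
B=(590,-25.2,-8.6)
def edge(l,r,W=None):
    W=W or bot.calibration("wrist")
    z=brentq(lambda z:np.linalg.norm(ray(l,W,z)-ray(r,W,z))-130,-50,200)
    m=(ray(l,W,z)+ray(r,W,z))/2; a=np.radians(B[2]);d=m[:2]-B[:2]
    bx=np.array([np.cos(a)*d[0]+np.sin(a)*d[1],-np.sin(a)*d[0]+np.cos(a)*d[1],z]);t=bot.state()["tcp_pos"]
    d=t[:2]-B[:2];tb=np.array([np.cos(a)*d[0]+np.sin(a)*d[1],-np.sin(a)*d[0]+np.cos(a)*d[1],t[2]])
    print("far top edge box",bx,"tcp box",tb,"edge-tcp",bx-tb)
E
python3 - <<'E'
from edge import *
edge((100+142/1.8,217/3),(100+634/1.8,217/3))
E
```

```text
far top edge box [73.   0.1 30.8] tcp box [-14.    0.2  35.6] edge-tcp [87.  -0.1 -4.9]
```

Emit:
{"fn": "step_arm", "kwargs": {"moves": [-7,0,0,0,-7,0,0,0,-7,0,-4,0,0,0,-6,0,0,0,-6,0,0,0,-6,0,0,0,0,0,0,0,0,0]}}

```text
t: 27.48
tcp_pos: [595.6, -25.9, 54.5]
eef_rot: [-2.143, 0.16, 2.145]
force: [-0.1, -1.2, -1.1]
opening: 59.0
```

```bash
python3 plan.py;  python3 - <<'E'
from h import *
im=bot.capture("wrist")[:,:,::-1]; cv2.imwrite("pics/w22.png",im);cv2.imwrite("pics/w22c.png",cv2.resize(im[0:160,100:530],None,fx=1.8,fy=3,interpolation=2))
im=bot.capture("scene")[:,:,::-1]; cv2.imwrite("pics/s22.png",cv2.resize(im[60:300,220:420],None,fx=2.5,fy=2.5,interpolation=2))
E
```

```text
t 27.48 tcp [595.6 -25.9  54.5] yaw of tool y +90: -8.55 tilt [-0.001  0.    -1.   ] F [-0.1 -1.2 -1.1] open 59.0 j [-0.24  0.4   1.66 -0.    1.08  1.48]
```

View pics/w22c.png

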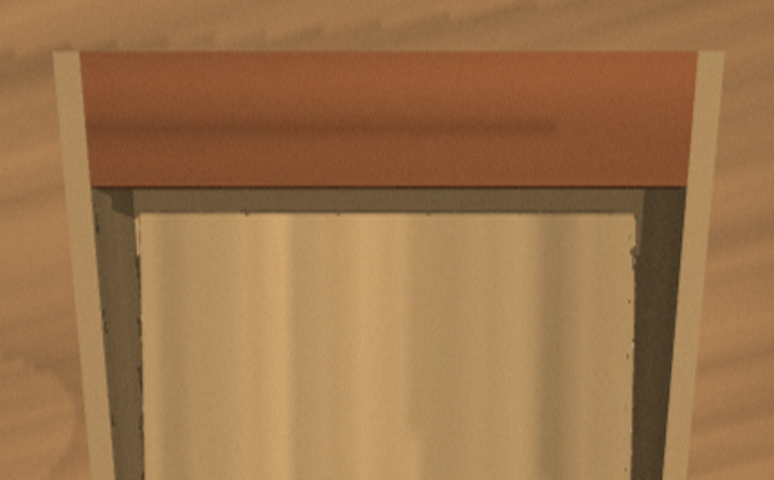

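View pics/s22.png

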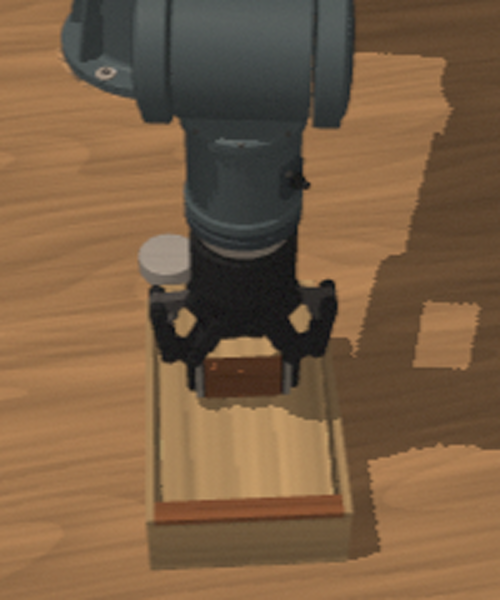

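```bash
python3 - <<'E'
from edge import *
edge((100+136/1.8,212/3),(100+635/1.8,212/3))
E
```

```text
far top edge box [92.7  0.8 51.3] tcp box [ 5.1  0.2 54.5] edge-tcp [87.6  0.6 -3.2]
```

Emit:
{"fn": "step_arm", "kwargs": {"moves": [1,0,-4,0,0,0,-4,0,0,0,-4,0,0,0,0,0,0,0,0,0]}}

```text
t: 28.0
tcp_pos: [607.7, -27.7, 54.1]
eef_rot: [-2.144, 0.16, 2.144]
force: [-0.2, -0.6, -1.2]
opening: 58.9
```

Emit:
{"fn": "step_arm", "kwargs": {"moves": [0,0,-1,0,0,0,-1,0,0,0,0,0]}}

```text
t: 28.25
tcp_pos: [609.1, -27.9, 54.0]
eef_rot: [-2.143, 0.16, 2.145]
force: [-1.1, -0.7, -1.8]
opening: 58.7
```

```bash
python3 plan.py;  python3 - <<'E'
from h import *
im=bot.capture("wrist")[:,:,::-1]; cv2.imwrite("pics/w23.png",im)
im=bot.capture("scene")[:,:,::-1]; cv2.imwrite("pics/s23.png",cv2.resize(im[130:300,260:380],None,fx=4,fy=3.5,interpolation=2))
E
```

```text
t 28.25 tcp [609.1 -27.9  54. ] yaw of tool y +90: -8.54 tilt [-0.001  0.    -1.   ] F [-1.1 -0.7 -1.8] open 58.7 j [-0.24  0.43  1.62 -0.    1.09  1.48]
```

View pics/w23.png

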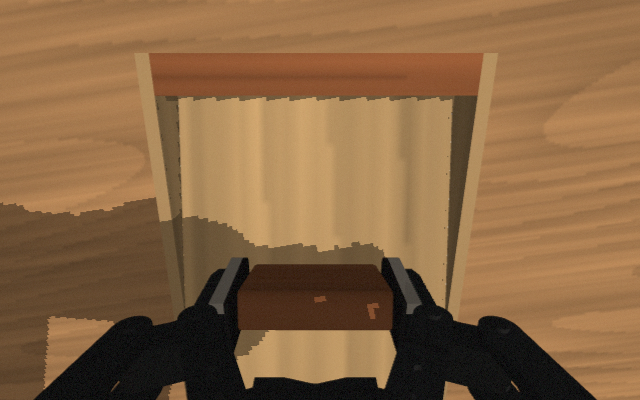

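View pics/s23.png

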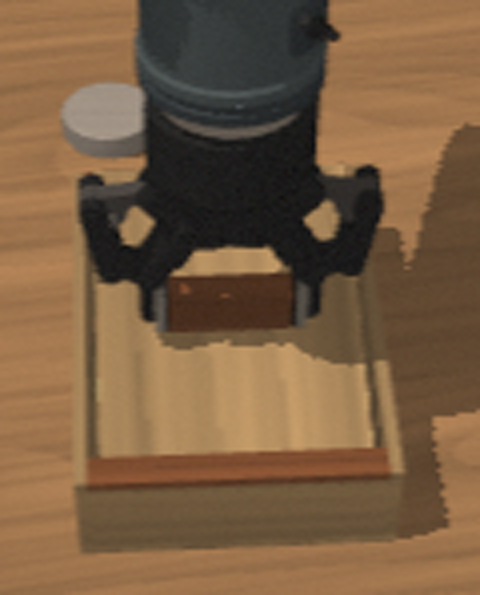

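Emit:
{"fn": "step_arm", "kwargs": {"moves": [0,0,-1,0,0,0,0,0]}}

```text
t: 28.52
tcp_pos: [609.2, -27.9, 53.8]
eef_rot: [-2.141, 0.16, 2.147]
force: [-4.6, 0.3, 0.8]
opening: 59.0
```

Emit:
{"fn": "step_arm", "kwargs": {"moves": [0,0,-1,0,0,0,0,0]}}

```text
t: 28.68
tcp_pos: [609.2, -27.8, 53.5]
eef_rot: [-2.139, 0.159, 2.149]
force: [-8.5, 0.9, 2.0]
opening: 59.0
```

Emit:
{"fn": "step_arm", "kwargs": {"moves": [2,0,1,0,2,0,1.2,0,2,0,1.2,0]}}

```text
t: 28.93
tcp_pos: [608.4, -27.7, 48.5]
eef_rot: [-2.145, 0.16, 2.143]
force: [-3.8, 0.4, 6.9]
opening: 58.7
```

Emit:
{"fn": "step_arm", "kwargs": {"moves": [2,0,1.1,0,2,0,1,0]}}

```text
t: 29.1
tcp_pos: [606.9, -27.6, 45.5]
eef_rot: [-2.147, 0.161, 2.142]
force: [-5.8, 1.3, 9.0]
opening: 59.1
```

```bash
python3 plan.py;  python3 - <<'E'
from h import *
im=bot.capture("wrist")[:,:,::-1]; cv2.imwrite("pics/w24.png",im)
im=bot.capture("scene")[:,:,::-1]; cv2.imwrite("pics/s24.png",cv2.resize(im[130:300,260:380],None,fx=4,fy=3.5,interpolation=2))
im=bot.capture("top")[:,:,::-1]; cv2.imwrite("pics/t24.png",cv2.resize(im[80:240,260:400],None,fx=4,fy=3.5,interpolation=2))
E
```

```text
t 29.1 tcp [606.9 -27.6  45.5] yaw of tool y +90: -8.54 tilt [ 0.002 -0.001 -1.   ] F [-5.8  1.3  9. ] open 59.1 j [-0.24  0.43  1.64  0.    1.07  1.48]
```

View pics/w24.png

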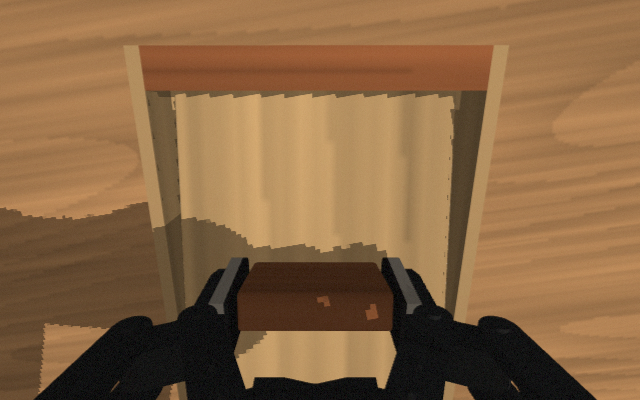

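View pics/t24.png

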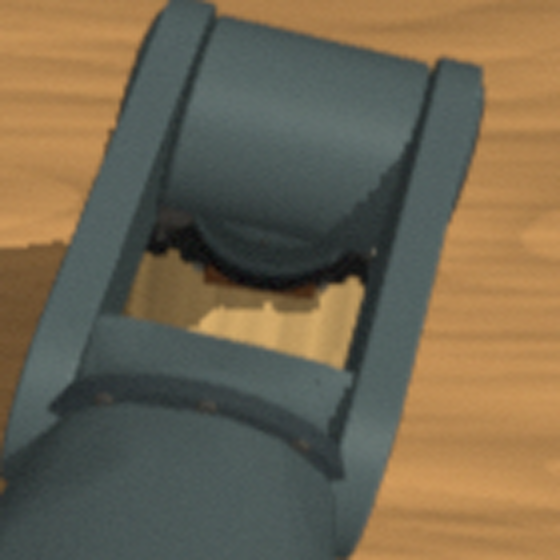

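Emit:
{"fn": "step_arm", "kwargs": {"moves": [2,0,1,0,2,0,0.9,0]}}

```text
t: 29.42
tcp_pos: [604.9, -27.3, 41.6]
eef_rot: [-2.146, 0.161, 2.142]
force: [-5.5, 0.1, 8.9]
opening: 58.7
```

Emit:
{"fn": "step_arm", "kwargs": {"moves": [2,0,0.9,0,2,0,0.8,0]}}

```text
t: 29.58
tcp_pos: [603.1, -27.0, 37.4]
eef_rot: [-2.146, 0.161, 2.142]
force: [-6.6, 0.2, 8.3]
opening: 59.2
```

Emit:
{"fn": "step_arm", "kwargs": {"moves": [2,0,0.7,0,2,0,0.7,0]}}

```text
t: 29.75
tcp_pos: [601.4, -26.8, 33.2]
eef_rot: [-2.145, 0.161, 2.143]
force: [-7.3, 0.8, 8.8]
opening: 58.7
```

Emit:
{"fn": "step_arm", "kwargs": {"moves": [1,0,0.4,0,1,0,0.4,0]}}

```text
t: 29.92
tcp_pos: [600.6, -26.7, 31.1]
eef_rot: [-2.145, 0.161, 2.143]
force: [-5.9, 1.2, 7.0]
opening: 58.7
```

Emit:
{"fn": "step_arm", "kwargs": {"moves": [1,0,0.3,0,0,0,0,0]}}

```text
t: 30.08
tcp_pos: [600.2, -26.6, 29.9]
eef_rot: [-2.145, 0.161, 2.143]
force: [-6.8, -0.1, 6.4]
opening: 58.7
```

Emit:
{"fn": "step_arm", "kwargs": {"moves": [1,0,0.4,0,0,0,0,0]}}

```text
t: 30.25
tcp_pos: [599.9, -26.6, 29.0]
eef_rot: [-2.145, 0.161, 2.143]
force: [-6.6, 0.5, 6.9]
opening: 59.1
```

Emit:
{"fn": "step_arm", "kwargs": {"moves": [1,0,0.4,0,0,0,0,0]}}

```text
t: 30.42
tcp_pos: [599.6, -26.5, 28.0]
eef_rot: [-2.145, 0.161, 2.143]
force: [-6.2, 1.3, 7.5]
opening: 58.6
```

```bash
python3 plan.py;  python3 - <<'E'
from h import *
im=bot.capture("wrist")[:,:,::-1]; cv2.imwrite("pics/w25.png",im)
im=bot.capture("scene")[:,:,::-1]; cv2.imwrite("pics/s25.png",cv2.resize(im[130:300,260:380],None,fx=4,fy=3.5,interpolation=2))
E
```

```text
t 30.42 tcp [599.6 -26.5  28. ] yaw of tool y +90: -8.56 tilt [ 0.001 -0.    -1.   ] F [-6.2  1.3  7.5] open 58.6 j [-0.24  0.45  1.66 -0.    1.04  1.48]
```

View pics/w25.png

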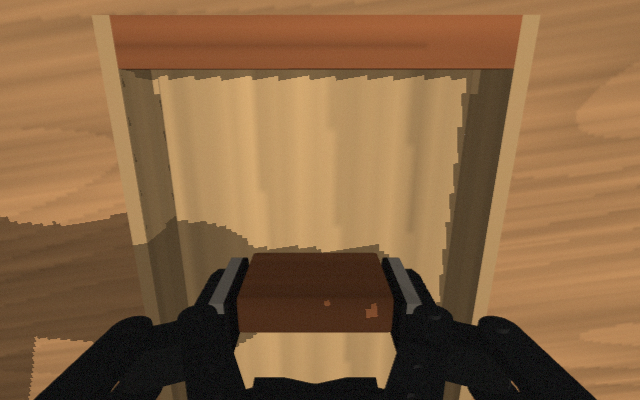

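View pics/s25.png

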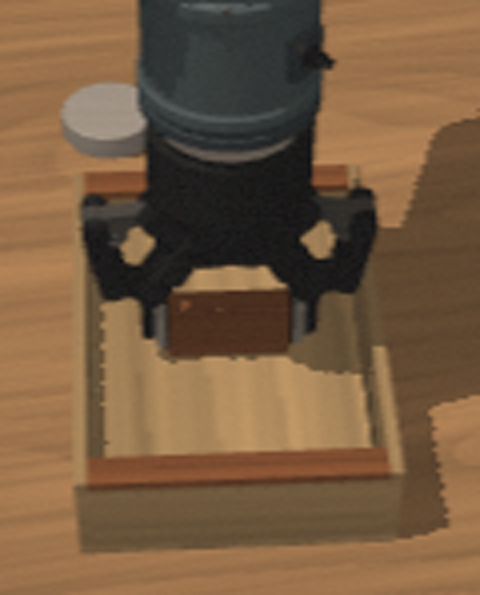

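Emit:
{"fn": "step_arm", "kwargs": {"moves": [1,0,0.3,0,0,0,0,0]}}

```text
t: 30.68
tcp_pos: [599.6, -26.5, 28.0]
eef_rot: [-2.146, 0.161, 2.142]
force: [-7.6, 1.3, 11.9]
opening: 59.1
```

Emit:
{"fn": "step_arm", "kwargs": {"moves": [1,0,0.3,0,0,0,0,0]}}

```text
t: 30.85
tcp_pos: [599.6, -26.5, 27.9]
eef_rot: [-2.146, 0.161, 2.142]
force: [-10.6, 1.3, 18.2]
opening: 58.9
```

Emit:
{"fn": "step_arm", "kwargs": {"moves": [1,0,0.3,0,0,0,0,0]}}

```text
t: 31.02
tcp_pos: [599.7, -26.5, 27.9]
eef_rot: [-2.147, 0.161, 2.141]
force: [-12.1, 1.9, 24.6]
opening: 59.3
```

Emit:
{"fn": "step_arm", "kwargs": {"moves": [-2.5,0,2,0,0,0,2,0,0,0,2,0,0,0,2,0,0,0,0,0,0,0,0,0]}}

```text
t: 31.52
tcp_pos: [592.5, -25.6, 28.0]
eef_rot: [-2.149, 0.161, 2.139]
force: [2.6, -0.7, 7.9]
opening: 58.8
```

```bash
python3 plan.py;  python3 - <<'E'
from h import *
im=bot.capture("wrist")[:,:,::-1]; cv2.imwrite("pics/w26.png",im)
E
```

```text
t 31.52 tcp [592.5 -25.6  28. ] yaw of tool y +90: -8.56 tilt [ 0.005 -0.001 -1.   ] F [ 2.6 -0.7  7.9] open 58.8 j [-0.24  0.43  1.68  0.    1.02  1.48]
```

View pics/w26.png

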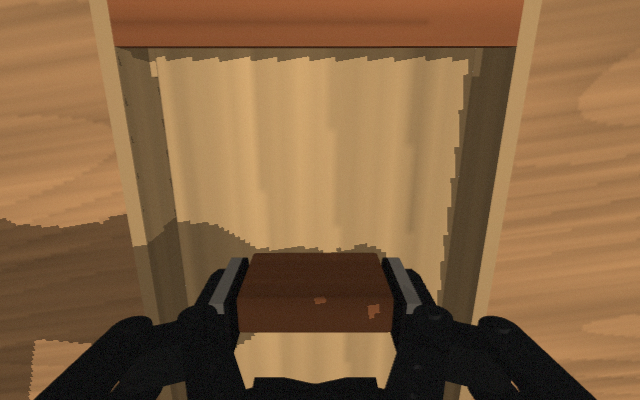

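Emit:
{"fn": "step_arm", "kwargs": {"moves": [-1,0,0,0,0,0,0,0,0,0,0,0,0,0,0,0,0,0,0,0,0,0,0,0], "claw": -1}}

```text
t: 32.07
tcp_pos: [590.0, -25.0, 27.2]
eef_rot: [-2.143, 0.16, 2.145]
force: [-0.7, -0.6, 0.2]
opening: 85.3
```

Emit:
{"fn": "step_arm", "kwargs": {"moves": [-5,0,0,0,-15,0,0,0,-35,0,0,0,-40,0,0,0,-40,0,0,0,0,0,40,0,0,0,40,0,0,0,0,0]}}

```text
t: 32.73
tcp_pos: [502.8, -10.7, 160.4]
eef_rot: [-2.134, 0.157, 2.153]
force: [0.1, 0.8, -1.4]
opening: 85.3
```

```bash
python3 plan.py;  python3 - <<'E'
from h import *
im=bot.capture("wrist")[:,:,::-1]; cv2.imwrite("pics/w27.png",im)
im=bot.capture("scene")[:,:,::-1]; cv2.imwrite("pics/s27.png",cv2.resize(im[130:300,260:380],None,fx=4,fy=3.5,interpolation=2))
E
```

```text
t 32.73 tcp [502.8 -10.7 160.4] yaw of tool y +90: -8.49 tilt [-0.009  0.002 -1.   ] F [ 0.1  0.8 -1.4] open 85.3 j [-0.26  0.07  1.82 -0.    1.26  1.46]
```

View pics/w27.png

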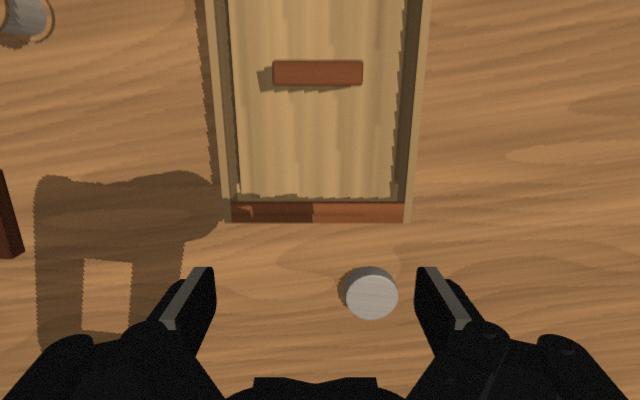

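View pics/s27.png

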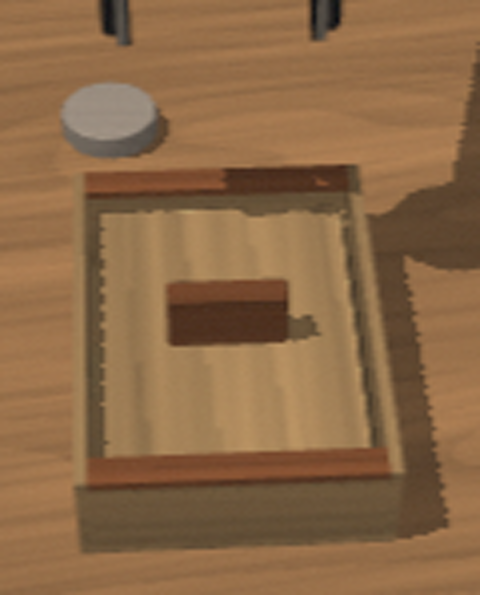

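Emit:
{"fn": "step_arm", "kwargs": {"moves": [-20,0,30,0,-20,20,30,0,0,30,20,0,0,40,0,0,0,40,0,0,0,40,0,0,0,40,0,0,0,0,0,0]}}

```text
t: 33.5
tcp_pos: [401.0, -216.5, 203.9]
eef_rot: [-2.145, 0.172, 2.141]
force: [-0.1, -1.4, 0.2]
opening: 85.5
```

```bash
python3 plan.py;  python3 - <<'E'
from h import *
im=bot.capture("top")[:,:,::-1]; cv2.imwrite("pics/t28f.png",im); cv2.imwrite("pics/t28.png",cv2.resize(im[95:235,260:385],None,fx=4,fy=4,interpolation=2))
im=bot.capture("scene")[:,:,::-1]; cv2.imwrite("pics/s28f.png",im); cv2.imwrite("pics/s28.png",cv2.resize(im[165:295,265:375],None,fx=4.5,fy=4.5,interpolation=2))
E
```

```text
t 33.5 tcp [ 401.  -216.5  203.9] yaw of tool y +90: -8.9 tilt [ 0.002 -0.005 -1.   ] F [-0.1 -1.4  0.2] open 85.5 j [-0.75 -0.1   1.9  -0.    1.34  0.97]
```

View pics/t28.png

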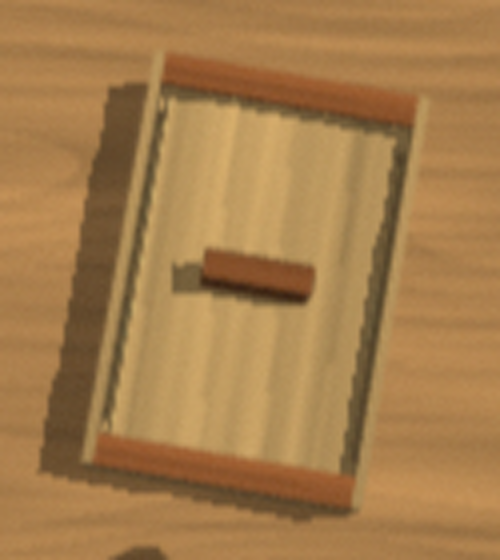

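View pics/s28.png

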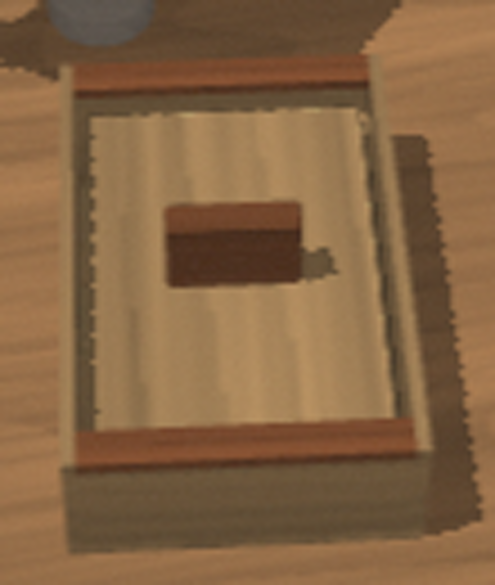

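View pics/s28f.png

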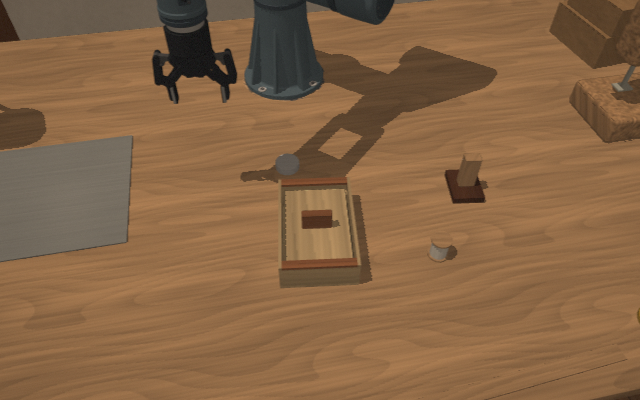

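```bash
python3 - <<'E'
from h import *
np.set_printoptions(precision=1,suppress=True)
T=bot.calibration("top");S=bot.calibration("scene")
ut=lambda p:un(p,260,95,4); us=lambda p:un(p,265,165,4.5)
g=rect(16,60,46);g6=rect(16,60,6);c=rect(200,130,6)
obs=[(T,g,ut([(205,248),(315,267),(310,295),(204,275)])),(S,g,us([(300,230),(167,232),(166,206),(300,203)])),(S,g6[:2],us([(300,282),(167,287)])),(S,[c[2],c[3]],us([(92,118),(362,110)]))]
def place6(p,P): return np.asarray(P)@R.from_euler("ZY",[p[3],p[4]]).as_matrix().T+p[:3]
f=lambda p:np.concatenate([(proj(place6(p,m),cc)-uv).ravel() for cc,m,uv in obs])
r=least_squares(f,[592,-25,40,-.15,0],loss='soft_l1');print(r.x[:3],np.degrees(r.x[3:]));print(f(r.x).reshape(-1,2).T)
E
```

```text
[590.4 -27.   38.2] [-9.2 -0.4]
[[ 1.1  1.4  1.3 -0.   1.2 -0.   0.   0.8  0.8  0.4 -0.4  0.3]
 [-0.2  0.2  0.5  0.3 -0.3  0.1 -0.3 -0.5  1.1  0.9 -0.2 -0.2]]
```

```bash
python3 -c "
from station import bot
print(bot.state()['t'],bot.sign_off())"
```

```text
the job is handed in; nothing more can be done
33.6 None
```

The job is done and handed in at 33.6 s. I pressed the three leaning cakes flat with the tamper, stood the tamper upright on the bench, then tilted the cover in under the far lip and settled it on both ledges.

**Last checks**
- **Cakes:** before the cover went on, the top camera showed all eight flat. The plate met firm resistance with its underside about 20 mm above the bench on each press.
- **Cover:** a fit from two cameras puts it within about 2 mm of the box centre. It sits level to about 0.4°, with its underside at 38 mm against the 40 mm expected, which matches the 1–3 mm the earlier height fits read low. Both ends are under their lips.
- **Others:** in the last picture the tamper is upright and the spool and tin are where they began.

**What did not go to plan**
- **Missed first grasp:** the fingertips measured about 25 mm behind the stated TCP, not 8 mm ahead. My first try at the cover's grip bar therefore closed on top of the bar, at about 13 N. The cover did not move, and a lower grasp held.
- **Brief overpress:** while I was tilting the cover, its far end struck the ledge, giving about 64 N up (about 69 N in all) at the wrist, under the 120 N limit. I backed off and redid it.
- **Smaller tilt:** the arm could not tip the tool, so I tilted the cover about 14° by pressing its end on the near lip. That is less than the suggested 25–35°, but enough for it to go in cleanly.

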